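# Shut and lock the radio's battery hatch

### The job

The radio has fresh batteries: push its battery hatch fully shut, then use the flat-bladed key to turn the slotted lock in the hatch clockwise a full quarter turn to its stop. Afterwards put the key back upright in the slot of its wooden block, fully down; leave the hatch shut and the kettle, jar and saucer where they are.

Things in the scene. Friction and masses are not known exactly. Their poses are not given: they have to be found in the camera images.
- radio: wooden wedge-shaped table radio, 150 deep (x) x 190 wide (y) x 125 mm high; it does not move. Origin at the centre of its underside, z up. Its back, towards the robot (-x of the radio), is a flat face sloping 35 deg from level: from 125 mm high at x = +55 mm down to 34 mm high at x = -75 mm. The hatch lies in that face.
- hatch_hinge (a point): middle of the hatch's hinge line, its upper edge; stays at x = +39, y = 0, z = 114 mm of the radio's frame. Axes turn with the hatch: y along the hinge, x in the hatch's plane from free edge to hinge, z out of its outer face.
- hatch_edge (a point): middle of the hatch's free edge, on its lip, 115 mm from the hinge. Same axes as hatch_hinge. The grey plastic hatch is 88 mm wide, outer face 2 mm outside the hinge line, with a lip 5 mm outside it along the last 8 mm. Round the lock is a collar, outer radius 24 mm, top 10 mm outside the hinge line, centred 48 mm from the hinge.
- hatch (a joint): opening angle of the hatch, rad: 0 is shut (flush in the sloping face), grows as the free edge rises; starts ajar at 0.35 to 0.7. It stays where it is left (about 0.12 N m of friction), so 1 to 2 N near the free edge moves it.
- lock_slot (a point): centre of the mouth of the slot, on top of the round steel lock (34 mm across, inside the collar). Axes turn with hatch and lock: x along the slot, z outwards along the lock's axis. The slot runs right across, 7 mm wide (11 mm in the top 2 mm) and 8 mm deep, flat floor. Hatch shut, z leans 35 deg from vertical towards the radio's -x.
- lock (a joint): turn of the lock, rad: 0 unlocked (slot pointing at the hinge), grows clockwise as seen from outside, that is about -z of lock_slot, to a hard stop at 1.571, locked. Starts at 0 to 0.25; about 0.04 N m of friction; stays where it is left. A blade in the slot has about 0.17 rad of play either way.
- key: flat-bladed key, 40 to 85 g. Origin at the middle of the blade's bottom edge, z up along the key towards the handle. Steel blade 18 (x) x 4 (y) mm, from z = 0 to 28 mm; a black shoulder 32 x 24 mm from z = 28 to 33 mm; flat-sided black handle 26 (x) x 16 (y) mm from z = 33 to 83 mm. Starts upright in the block.
- stand: dark oak block 75 (x) x 60 (y) x 40 mm high, does not move; origin at the centre of its underside. A slot 24 (x) x 10 (y) mm goes straight down through its middle; the key's blade hangs in it with the shoulder resting on the block's top, its origin then 12 mm above the block's underside.
- stand_hole0 (a point): centre of the mouth of the block's slot, on its top face, 40 mm up
- kettle: chrome kettle, bystander, 164 mm across, 207 mm high with its handle, spout towards its +y reaching 125 mm; origin at the centre of its underside
- jar: glass jar with swing-top latch, bystander, 94 mm across, 140 mm high; origin at the centre of its underside
- saucer: stoneware saucer, bystander, 144 mm across, 20 mm high; origin at the centre of its underside

How it is judged:
On the way, in this order (a step that is already met when the one before it is completed fails the run):
1. the hatch is shut (within 0.06 rad) while the lock is still unlocked (under 0.5 rad) (value of joint hatch below 0.06 rad and value of joint lock below 0.5 rad), for 0.2 s.
2. the lock is turned to its stop (over 1.45 rad) with the key's blade at least 3 mm deep in its slot and the hatch shut (value of joint lock above 1.45 rad and value of joint hatch below 0.06 rad and z of key in the frame of lock_slot below -0.003 m and distance between key and lock_slot below 0.013 m), for 0.1 s.
At the end, for the whole second after the job is handed in: hatch shut within 0.06 rad, lock turned past 1.45 rad, key at rest upright (within 0.14 rad) in the block's slot, its blade end within 7 mm of the slot's axis and no more than 4 mm above fully down (value of joint lock above 1.45 rad and value of joint hatch below 0.06 rad and horizontal distance between key and stand_hole0 below 0.007 m and z of key in the frame of stand below 0.016 m and angle between key's own z axis and vertical below 0.14 rad and linear speed of key below 0.02 m/s); the robot touches nothing.
It fails at once if the lock is turned by the fingers themselves (over 8 N on it) (contact force between the fingers and lock above 8 N).
It fails at once if kettle moved over 25 mm (distance of kettle from where it was at the start of the episode above 0.025 m).
It fails at once if jar moved over 25 mm (distance of jar from where it was at the start of the episode above 0.025 m).
It fails at once if saucer moved over 25 mm (distance of saucer from where it was at the start of the episode above 0.025 m).
It also fails if it takes over 62 s, if anything falls off the work surface, if the arm or the gripper's body presses on something with over 40 N, if the wrist force passes 120 N, or if a joint passes its speed limit or range.

### The arm

A 6-joint arm with a two-finger parallel gripper is mounted at the origin on the work surface. World frame = base frame: x ahead of the robot, y to its left, z up, the work surface at z = 0. Lengths are in m, angles in rad, forces in N, time in s.
With the tool pointing down it reaches from about 0.4 to 0.825 m from the base axis. Payload 7 kg.
Tool frame: the origin (TCP) lies between the finger pads; the fingertips stand 11 mm ahead of it and the grasp point (between the pads) lies 8 mm behind it; z points along the fingers, y is the line along which they close (so a half turn about z gives the same grasp; the last joint's range is limited). The gripper opens to 85 mm and grips with 20 to 120 N. Pads are 22 mm wide; open, the fingers measure 114 mm over their backs; the gripper's body (76 mm by 85 mm) begins 54 mm behind the grasp point. The pads swing forward as they close: fully open they stand 13 mm farther back than shut.
Start: joints at [1.584, 0.359, 0.012, 0, -1.224, -0.288], TCP at [0.183, 0.65, 0.242] pointing down, gripper open.
Joint ranges: [-3.07, 3.07], [-1.43, 2.12], [-1.02, 1.25], [-3.03, 1.67], [-3.05, -0], [-3.03, 3.03]. Speed limits (rad/s): [2.39, 2.39, 3.01, 3.14, 3.14, 3.14].

### API

Orientations are given as a unit quaternion [w, x, y, z].
In Python, from rig import read_state, eyes, job_done gives the robot as it stands.
- The arm moves only by the tool apply_moves, never from a script. Its argument "plan" is text: rows parted by semicolons, each of 7 numbers parted by spaces: the turn, a rotation vector about the tool's x, y, z each as a share of pi rad, from -1 to 1, then the shift along the tool's x, y, z each as a share of 0.08 m, from -1 to 1, then the closure, from -1 (fully open) to 1 (shut), so that 0 is half open. In form: wx wy wz dx dy dz gripper; .... A call has 1 to 8 rows; each row is the pose to reach, as a shift and turn from the pose commanded when the call began, along the tool's axes at that moment, turning the shorter way round; what a row does not reach only later rows make up. A row lasts 1/8 s, in which the tool goes at most 62.5 mm and 10.7 degrees, less where a joint would pass 70% of its speed; a pose out of reach is approached as far as the arm can. A call with a number of a shift or a turn outside -1 to 1 is refused whole. A call with a gripper value outside its range is refused whole. The fingers move at their own pace and stop on an object; the grip force is fixed at half the most. Time passes only in rows, so rows that repeat a pose let the fingers close. It gives the time, the measured TCP pose, the force, the opening and the grip force at its end, in the units of the state.
- read_state(): the state, without advancing time (a new reading comes with each control period).
- eyes.capture(name): name is "scene" or "top" or "wrist"; returns a dict with "color" (480x640x3 uint8, red, green, blue), "camera_matrix" (3x3 intrinsics, pixels), "eye" and "orientation" of the camera in the world. Camera axes: x right, y up, looking along -z (the intrinsics and any distortion apply to the point x, -y, -z); pixel columns grow to the right and rows downward; lengths in m; the calibration is good to about 2 mm. The wrist camera is an equidistant fisheye: a pixel r from the principal point sees the ray r / f radians off the axis. A picture is of the moment at which its call begins. There is no depth.
- job_done(): hands the job in; it is judged then, once.
The state is a dict: "clock": time; "q": joint angles; "qvel": joint speeds; "joint_efforts": joint torques, N m; "tool_pos": TCP position; "tool_rot": TCP orientation; "ft_force": force on the tool from outside, world axes, zero at the start; "ft_torque": the same for the moment, N m; "width": opening from 0.0 (shut) to 1.0 (fully open); "grasp_force": force on a finger pad.
Only numpy, scipy, OpenCV 4.12 (cv2) and the standard library are available. Lean on these libraries where they do the work, as an engineer would, in place of code of your own. Each camera call takes 0.05 s, during which the arm holds its last target. There are 200 camera calls.

## Working session

There is one attempt and no reset: what is moved stays moved. The work goes in short steps, Python scripts to look and compute and a tool call to move; the robot and the scene stay as the last step left them, time stands still between calls to the robot, and variables do not carry over. Pictures are saved under pics/ and viewed, at most 10 in all, crops included, and the job is handed in when it is done.

Besides the shell and the picture viewer there is one more tool, called after "Request:" by a JSON object that holds its "fn" and its "kwargs", one argument or row to a line. apply_moves: Moves the arm, as the interface text tells. Its arguments: {"type":"object","properties":{"plan":{"type":"string"}},"required":["plan"]}

```bash
ls; mkdir -p pics; python3 - <<'E'
from rig import read_state, eyes
import cv2, numpy as np
s=read_state(); print(s)
ims=[]
for n in ["scene","top","wrist"]:
    c=eyes.capture(n); print(n,c["camera_matrix"].tolist(),c["eye"],c["orientation"],[k for k in c])
    cv2.imwrite(f"pics/{n}0.png",c["color"][:,:,::-1])
E
```

```text
pics
{'clock': 0.0, 'q': array([ 1.58415198e+00,  3.59386931e-01,  1.10487029e-02, -3.50483648e-04,
       -1.22411278e+00, -2.88133588e-01]), 'qvel': array([-0.00024505, -0.00019389,  0.00033828,  0.0020515 , -0.00017644,
        0.00067228]), 'joint_efforts': array([ 4.22731437e-04, -5.83327031e+01,  2.93421704e+01,  6.93623990e+00,
       -5.78523192e-03, -8.03092121e-06]), 'tool_pos': array([0.18302639, 0.64921955, 0.24135917]), 'tool_rot': array([ 8.42700954e-04,  9.90568444e-01, -1.37016223e-01, -3.86527186e-05]), 'ft_force': array([ 0.14731858, -0.39103998, -0.77607558]), 'ft_torque': array([ 0.02357201, -0.0484515 , -0.0020255 ]), 'grasp_force': 0.0, 'width': 0.9970114143702956}
scene [[472.4069926048738, 0.0, 329.8541976685232], [0.0, 472.4069926048738, 234.73638322280178], [0.0, 0.0, 1.0]] [ 1.19367713 -0.68813473  0.91051833] [0.84570942 0.39123232 0.14227913 0.33387047] ['color', 'camera_matrix', 'eye', 'orientation']
top [[493.243475322237, 0.0, 320.9370202884853], [0.0, 493.243475322237, 238.37661164606257], [0.0, 0.0, 1.0]] [ 0.29462728 -0.00378717  1.5558609 ] [-0.70330159 -0.06219943  0.05734505  0.70583968] ['color', 'camera_matrix', 'eye', 'orientation']
wrist [[371.64829954431775, 0.0, 318.9102059164031], [0.0, 371.64829954431775, 234.28529520945332], [0.0, 0.0, 1.0]] [0.25071782 0.62802052 0.3732369 ] [-0.59732235  0.08521216 -0.11167442  0.78960352] ['color', 'camera_matrix', 'eye', 'orientation']
```

View pics/scene0.png

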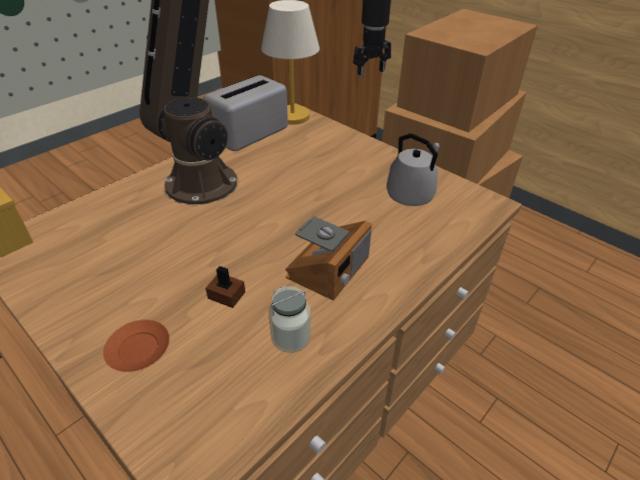

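View pics/top0.png

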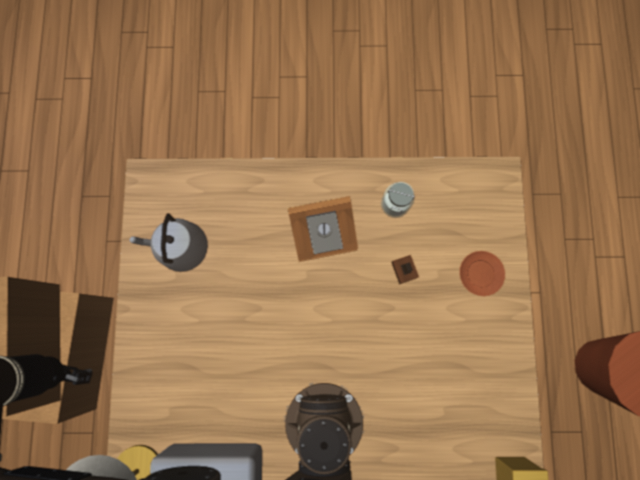

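The scene view shows the radio near (330,255) with its hatch ajar, and the stand and key near (225,285). In the top view the radio is at (323,229), the stand at (405,269), the jar at (399,198) and the saucer at (482,273). I'll crop in on these.

```bash
cat > h.py <<'E'
import numpy as np, cv2
from scipy.spatial.transform import Rotation as R
from rig import read_state, eyes
def rot(q): return R.from_quat(np.r_[q[1:],q[0]])
def proj(c,P):
    P=np.atleast_2d(P); p=rot(c["orientation"]).inv().apply(P-c["eye"])*[1,-1,-1]
    K=c["camera_matrix"]; f=K[0,0]; cc=K[:2,2]
    if c.get("fish"):
        r=np.linalg.norm(p[:,:2],axis=1); t=np.arctan2(r,p[:,2]); return cc+f*(t/np.maximum(r,1e-9))[:,None]*p[:,:2]
    return cc+f*p[:,:2]/p[:,2:]
def ray(c,uv):
    K=c["camera_matrix"]; d=(np.atleast_2d(uv)-K[:2,2])/K[0,0]
    if c.get("fish"):
        t=np.linalg.norm(d,axis=1,keepdims=True); d=np.c_[d*np.sinc(t/np.pi)**1,np.cos(t)]
    else: d=np.c_[d,np.ones(len(d))]
    return rot(c["orientation"]).apply(d*[1,-1,-1])
def onz(c,uv,z):
    d=ray(c,uv); return c["eye"]+d*((z-c["eye"][2])/d[:,2])[:,None]
def cap(n):
    c=eyes.capture(n); c["fish"]=n=="wrist"; return c
E
python3 - <<'E'
from h import *
t=cv2.imread("pics/top0.png"); s=cv2.imread("pics/scene0.png")
a=cv2.resize(t[190:290,280:430],None,fx=5,fy=5,interpolation=cv2.INTER_CUBIC)
cv2.imwrite("pics/t1.png",a)
b=cv2.resize(s[205:309,200:380],None,fx=4.4,fy=4.4,interpolation=cv2.INTER_CUBIC)
cv2.imwrite("pics/s1.png",b)
E
```

```text
(no output)
```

View pics/t1.png

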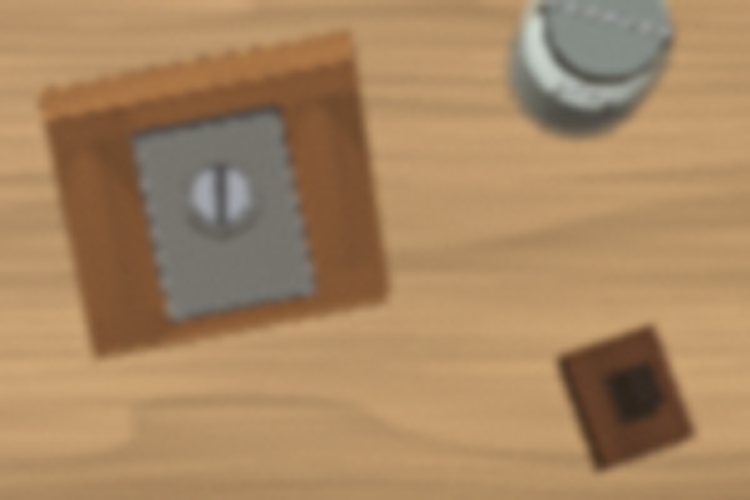

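View pics/s1.png

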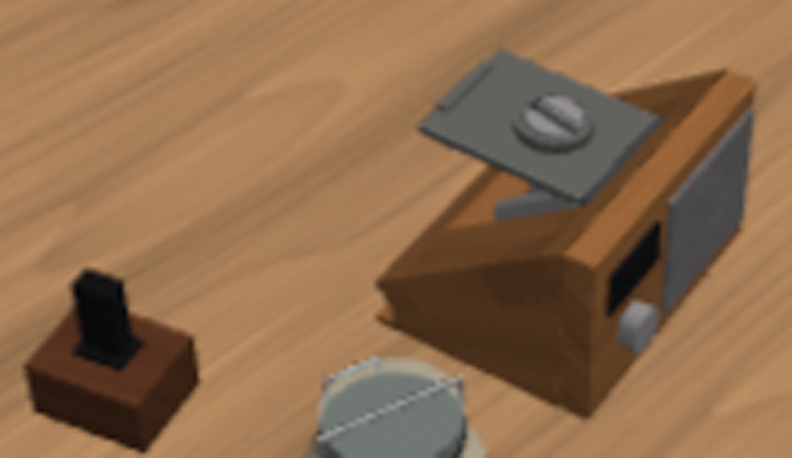

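The radio, hatch, lock slot, stand and key corners are all readable in both crops, for example the radio ridge at top-crop (40,90)–(351,31) and the stand top at (568,360)–(693,435). I'll fit the poses to these.

```bash
cat > fit.py <<'E'
from h import *
from scipy.optimize import least_squares
T=cap("top"); S=cap("scene")
t=lambda *p: (T,np.array(p)/5+[280,190]-[.4,.4]); s=lambda *p:(S,np.array(p)/4.4+[200,205]-[.4,.4])
A=np.deg2rad(35)
def radio(p,X): return R.from_euler('z',p[2]).apply(X)+[p[0],p[1],0]
def hatch(p,X): # X in hinge frame (x to hinge)
    th=p[3]; r=R.from_euler('y',-(A)+th)   # hatch x axis up-slope; opening lowers pitch
    return radio(p,r.apply(X)+[.039,0,.114])
rad=[((75,95,125),t(40,90)),((75,-95,125),t(351,31)),((-75,95,0),t(97,357)),((-75,-95,0),t(388,298)),
((75,-95,125),s(593,268)),((75,95,125),s(755,90)),((55,-95,125),s(567,255)),((-75,-95,34),s(378,285)),((-75,-95,0),s(378,320)),((75,-95,0),s(588,415))]
hat=[((-115,-44,5),s(420,128)),((-115,44,5),s(500,50)),((0,44,2),s(662,120)),((0,-44,2),s(583,200)),
((-115,44,5),t(170,320)),((-115,-44,5),t(315,293)),((0,44,2),t(135,135)),((0,-44,2),t(280,105))]
stn=[((37.5,30,40),t(568,360)),((37.5,-30,40),t(652,327)),((-37.5,-30,40),t(693,435)),((-37.5,30,40),t(608,462)),
((-37.5,30,40),s(27,368)),((-37.5,-30,40),s(75,305)),((37.5,-30,40),s(192,340))]
def res(pts,f): return np.concatenate([(proj(c,f(np.array(X)/1e3))[0]-uv) for X,(c,uv) in pts])
r=least_squares(lambda p: np.r_[res(rad,lambda X:radio(p,X)),res(hat,lambda X:hatch(p,X))],[.58,0,.2,.5],loss='soft_l1')
p=r.x; print("radio",p); print(np.round(res(rad,lambda X:radio(p,X)).reshape(-1,2),1).tolist(),np.round(res(hat,lambda X:hatch(p,X)).reshape(-1,2),1).tolist())
E
python3 - <<'E'
from fit import *
print("stand top-view corners", onz(T,np.array([a[1][1] for a in stn[:4]]),.04).round(4).tolist())
print("stand scene pts z=.04", onz(S,np.array([s(*q)[1] for q in [(27,368),(75,305),(192,340),(150,403)]]),.04).round(4).tolist())
print("scene shoulder", onz(S,np.array([s(*q)[1] for q in [(75,350),(105,367),(143,348)]]),.045).round(4).tolist())
print("key top scene", onz(S,np.array([s(*q)[1] for q in [(75,280),(88,270),(125,280),(113,290)]]),.095).round(4).tolist())
# lock slot endpoints
n=hatch(p,np.array([-.048,0,.010]))[0]; print("collar top",n)
print(proj(T,n),t(222,195)[1],proj(S,n),s(552,118)[1])
for th in (0,.1,.2,.3):
  e=np.array([hatch(p,np.array([-.048,0,.008])+.017*k*np.array([np.cos(th),-np.sin(th),0]))[0] for k in(-1,1)])
  d=np.diff(proj(T,e),axis=0)[0]; d2=np.diff(proj(S,e),axis=0)[0]; print(th,np.degrees(np.arctan2(d[1],d[0])),np.degrees(np.arctan2(d2[1],d2[0])))
E
```

```text
radio [ 0.58018355 -0.00146786  0.19482697  0.57499475]
[[-0.5, -0.9], [-0.3, -1.4], [-0.2, -0.1], [0.1, 0.0], [0.0, -0.5], [0.3, -2.8], [-1.3, -0.7], [-1.2, -1.2], [-0.7, -0.1], [-0.2, 1.2]] [[-0.9, 0.2], [-0.5, 0.0], [-0.2, -1.2], [0.3, -0.1], [0.2, -0.5], [0.4, -0.9], [-0.3, -1.0], [-0.4, -0.7]]
stand top-view corners [[0.48, -0.2168, 0.04], [0.5003, -0.2693, 0.04], [0.4333, -0.2923, 0.04], [0.4169, -0.2396, 0.04]]
stand scene pts z=.04 [[0.4406, -0.2955, 0.04], [0.4201, -0.2467, 0.04], [0.4906, -0.2179, 0.04], [0.511, -0.2646, 0.04]]
scene shoulder [[0.4531, -0.2709, 0.045], [0.4757, -0.2674, 0.045], [0.4795, -0.2436, 0.045]]
key top scene [[0.4534, -0.2628, 0.095], [0.4523, -0.2531, 0.095], [0.4732, -0.2439, 0.095], [0.4747, -0.2532, 0.095]]
collar top 0.5710322655429654
[[ 46.26435433 188.05180144]] [324.  228.6] [[475.83839426   0.64639071]] [325.05454545 231.41818182]Traceback (most recent call last):
  File "<stdin>", line 11, in <module>
  File "h.py", line 6, in proj
    P=np.atleast_2d(P); p=rot(c["orientation"]).inv().apply(P-c["eye"])*[1,-1,-1]
                                                            ~^~~~~~~~~
ValueError: operands could not be broadcast together with shapes (1,2) (3,)
```

Fit: radio at (0.580, -0.001), yaw 0.195, hatch open 0.575 rad. Stand at about (0.461, -0.255), yaw about 0.38. I'll move over the hatch with the gripper closed.

Request:
{"fn": "apply_moves", "kwargs": {
  "plan": "0 0 0 0.45 0.49 -0.3 1; 0 0 0 0.9 0.98 -0.4 1"
}}

```text
clock: 0.5
tool_pos: [0.2316, 0.5542, 0.275]
tool_rot: [-0.0, 0.991, -0.136, 0.0]
ft_force: [0.0, -0.2, 0.7]
width: 0.608
grasp_force: 0.0
```

Request:
{"fn": "apply_moves", "kwargs": {
  "plan": "0 0 0 0.45 0.49 0 1; 0 0 0 0.9 0.98 0 1"
}}

```text
clock: 0.75
tool_pos: [0.2797, 0.4581, 0.2745]
tool_rot: [-0.0, 0.991, -0.137, 0.0]
ft_force: [1.3, 0.6, -0.5]
width: 0.144
grasp_force: 0.0
```

Request:
{"fn": "apply_moves", "kwargs": {
  "plan": "0 0 0 0.45 0.49 0 1; 0 0 0 0.9 0.98 0 1"
}}

```text
clock: 1.0
tool_pos: [0.3277, 0.363, 0.2745]
tool_rot: [-0.0, 0.991, -0.137, 0.0]
ft_force: [1.0, -0.0, 0.5]
width: -0.004
grasp_force: 0.0
```

Request:
{"fn": "apply_moves", "kwargs": {
  "plan": "0 0 0 0.45 0.49 0 1; 0 0 0 0.9 0.98 0 1"
}}

```text
clock: 1.25
tool_pos: [0.3757, 0.268, 0.2746]
tool_rot: [-0.0, 0.991, -0.137, 0.0]
ft_force: [1.3, 0.5, 0.6]
width: -0.001
grasp_force: 0.0
```

Request:
{"fn": "apply_moves", "kwargs": {
  "plan": "0 0 0 0.45 0.49 0 1; 0 0 0 0.9 0.98 0 1"
}}

```text
clock: 1.5
tool_pos: [0.4237, 0.1731, 0.2747]
tool_rot: [-0.0, 0.991, -0.137, 0.0]
ft_force: [1.0, 1.1, 0.4]
width: 0.002
grasp_force: 0.0
```

Request:
{"fn": "apply_moves", "kwargs": {
  "plan": "0 0 0 0.45 0.49 0 1; 0 0 0 0.9 0.98 0 1"
}}

```text
clock: 1.75
tool_pos: [0.4718, 0.078, 0.2746]
tool_rot: [-0.0, 0.991, -0.137, 0.0]
ft_force: [0.0, 1.0, -0.3]
width: 0.005
grasp_force: 0.0
```

Request:
{"fn": "apply_moves", "kwargs": {
  "plan": "0 0 0 0.45 0.49 0 1; 0 0 0 0.9 0.98 0 1"
}}

```text
clock: 2.0
tool_pos: [0.5199, -0.017, 0.2745]
tool_rot: [-0.0, 0.991, -0.137, 0.0]
ft_force: [0.0, 1.2, -0.1]
width: -0.0
grasp_force: 0.0
```

Request:
{"fn": "apply_moves", "kwargs": {
  "plan": "0 0 -0.05 0 0 0 1; 0 0 -0.1 0 0 0 1; 0 0 -0.15 0 0 0 1; 0 0 -0.15 0 0 0 1"
}}

```text
clock: 2.5
tool_pos: [0.5193, -0.0154, 0.2743]
tool_rot: [-0.0, 0.995, 0.097, -0.0]
ft_force: [-0.7, -0.3, 0.1]
width: 0.002
grasp_force: 0.0
```

```bash
cat >> h.py <<'E'
def state():
    s=read_state(); r=rot(s["tool_rot"]); M=r.as_matrix()
    print("t%.2f"%s["clock"],"p",s["tool_pos"].round(4),"psi",round(float(np.arctan2(M[1,0],M[0,0])),4),"z",M[:,2].round(3),"q",s["q"].round(3),"F",s["ft_force"].round(1),"w",round(float(s["width"]),3),"g",s["grasp_force"])
    return s,r
def go(pos,r2):
    """print units from the present pose to pos, orientation r2"""
    s,r=state(); d=r.inv().apply(np.array(pos)-s["tool_pos"])/.08; w=(r.inv()*r2).as_rotvec()/np.pi
    print("w",w.round(4),"d",d.round(3))
def tool(psi,tilt=0,yaw=0):
    """tool down with x at angle psi, then leaned so that the fingers point forward (yaw dir) by tilt"""
    x=np.array([np.cos(psi),np.sin(psi),0]); z=np.array([0,0,-1.]); M=np.c_[x,np.cross(z,x),z]
    ax=np.array([-np.sin(yaw),np.cos(yaw),0])
    return R.from_rotvec(-tilt*ax)*R.from_matrix(M)
E
python3 - <<'E'
from h import *
# push point 88 mm level from hinge
c,sn=np.cos(.195),np.sin(.195); x=.039-.088
P=np.array([.5805+c*x,-.0013+sn*x]); print(P)
go([*P,.15],tool(.195))
E
```

```text
[ 0.53242866 -0.01079456]
t2.50 p [ 0.5193 -0.0154  0.2743] psi 0.1952 z [-0.  0. -1.] q [ 0.348  0.081 -0.276 -0.    -1.214  1.418] F [-0.7 -0.3  0.1] w 0.002 g 0.0
w [-0.      0.      0.0001] d [ 0.173 -0.025  1.553]
```

Request:
{"fn": "apply_moves", "kwargs": {
  "plan": "0 0 0 0.17 -0.03 0.5 1; 0 0 0 0.17 -0.03 1 1"
}}

```text
clock: 2.75
tool_pos: [0.533, -0.0099, 0.1937]
tool_rot: [-0.0, 0.995, 0.096, 0.001]
ft_force: [-0.6, 0.3, -0.7]
width: -0.001
grasp_force: 0.0
```

Request:
{"fn": "apply_moves", "kwargs": {
  "plan": "0 0 0 0 0 0.35 1; 0 0 0 0 0 0.6 1; 0 0 0 0 0 0.8 1; 0 0 0 0 0 1 1"
}}

```text
clock: 3.25
tool_pos: [0.5327, -0.0102, 0.114]
tool_rot: [-0.0, 0.995, 0.097, 0.0]
ft_force: [0.2, 0.4, 1.3]
width: 0.002
grasp_force: 0.7
```

Request:
{"fn": "apply_moves", "kwargs": {
  "plan": "0 0 0 0 0 0.15 1; 0 0 0 0 0 0.3 1; 0 0 0 0 0 0.38 1"
}}

```text
clock: 3.62
tool_pos: [0.5321, -0.0103, 0.0832]
tool_rot: [0.0, 0.995, 0.098, -0.0]
ft_force: [0.2, -0.8, 1.7]
width: 0.001
grasp_force: 0.5
```

Request:
{"fn": "apply_moves", "kwargs": {
  "plan": "0 0 0 0 0 0.05 1; 0 0 0 0 0 0.1 1; 0 0 0 0 0 0.1 1"
}}

```text
clock: 4.0
tool_pos: [0.532, -0.0104, 0.0757]
tool_rot: [0.0, 0.995, 0.098, -0.0]
ft_force: [-0.4, -0.5, 0.7]
width: 0.003
grasp_force: 0.0
```

Request:
{"fn": "apply_moves", "kwargs": {
  "plan": "0 0 0 0 0 0.03 1; 0 0 0 0 0 0.05 1; 0 0 0 0 0 0.05 1"
}}

```text
clock: 4.38
tool_pos: [0.5323, -0.0103, 0.072]
tool_rot: [-0.0, 0.995, 0.098, 0.0]
ft_force: [0.0, -0.6, 0.8]
width: -0.001
grasp_force: 0.3
```

Request:
{"fn": "apply_moves", "kwargs": {
  "plan": "0 0 0 0 0 0.03 1; 0 0 0 0 0 0.05 1; 0 0 0 0 0 0.05 1"
}}

```text
clock: 4.75
tool_pos: [0.5329, -0.0103, 0.0707]
tool_rot: [0.0, 0.995, 0.099, 0.001]
ft_force: [-11.1, 1.1, 28.7]
width: -0.002
grasp_force: 14.6
```

Request:
{"fn": "apply_moves", "kwargs": {
  "plan": "0 0 0 0 0 0.02 1; 0 0 0 0 0 0.04 1; 0 0 0 0 0 0.04 1"
}}

```text
clock: 5.12
tool_pos: [0.5333, -0.0104, 0.0699]
tool_rot: [0.0, 0.995, 0.099, 0.002]
ft_force: [-19.4, 2.7, 53.5]
width: -0.004
grasp_force: 26.8
```

Request:
{"fn": "apply_moves", "kwargs": {
  "plan": "0 0 0 0 0 -0.5 1; 0 0 0 0 0 -1 1"
}}

```text
clock: 5.38
tool_pos: [0.5317, -0.0104, 0.1457]
tool_rot: [0.0, 0.995, 0.098, -0.0]
ft_force: [0.7, -0.5, -0.7]
width: -0.002
grasp_force: 0.0
```

Request:
{"fn": "apply_moves", "kwargs": {
  "plan": "0 0 0 0 0 -0.4 0; 0 0 0 0 0 -0.8 -1; 0 0 0 0 0 -0.8 -1"
}}

```text
clock: 5.75
tool_pos: [0.5335, -0.01, 0.2113]
tool_rot: [-0.0, 0.995, 0.098, 0.002]
ft_force: [0.8, 0.0, -0.8]
width: 0.636
grasp_force: 0.0
```

```bash
python3 - <<'E'
from h import *
import pickle
c=cap("wrist"); s,r=state(); pickle.dump((c,s),open("w1.pkl","wb"))
cv2.imwrite("pics/w1.png",c["color"][:,:,::-1])
A=np.deg2rad(35);Rr=R.from_euler('z',.195)
L=Rr.apply(R.from_euler('y',-A).apply([-.048,0,.010])+[.039,0,.114])+[.5802,-.0015,0]
print("pred lock",L,proj(c,L))
E
```

```text
t5.80 p [ 0.5325 -0.0101  0.2096] psi 0.1964 z [ 0.002  0.001 -1.   ] q [ 0.349  0.149 -0.35  -0.    -1.07   1.418] F [ 0.3  0.  -1. ] w 0.723 g 0.0
pred lock [ 0.5742597  -0.00267327  0.09465985] [[317.03731464 172.71027771]]
```

View pics/w1.png

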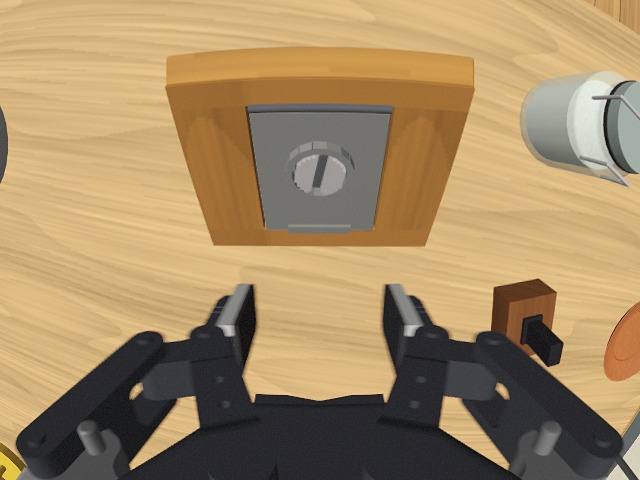

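The wrist view shows the hatch shut. The lock is at about (320,173) and its slot leans slightly clockwise, (323,158) to (316,188). The stand and key are at (525,320). Next I'll measure the slot angle and refit the radio.

```bash
python3 - <<'E'
from h import *
import pickle
from scipy.optimize import least_squares
c,s=pickle.load(open("w1.pkl","rb"))
g=cv2.cvtColor(c["color"],cv2.COLOR_RGB2GRAY).astype(int)
print(g[150:200:4,290:352:2])
uv=np.array([(167,57),(473,59),(166,88),(475,88),(214,246),(425,246),(248,107),(393,107),(378,230),(264,230)],float)
X=np.array([(75,95,125),(75,-95,125),(55,95,125),(55,-95,125),(-75,95,34),(-75,-95,34)])/1e3
A=R.from_euler('y',-np.deg2rad(35))
H=A.apply(np.array([(0,44,2),(0,-44,2),(-115,-44,2),(-115,44,2)])/1e3)+[.039,0,.114]
X=np.r_[X,H]
f=lambda p:(proj(c,R.from_euler('z',p[2]).apply(X)+[p[0],p[1],p[3] if len(p)>3 else 0])-uv)
for p0 in ([.58,0,.2],[.58,0,.2,0]):
    r=least_squares(lambda p:f(p).ravel(),p0,loss='soft_l1'); p=r.x; print(p,f(p).round(1).tolist())
    L=R.from_euler('z',p[2]).apply(A.apply([-.048,0,.008])+[.039,0,.114])+[p[0],p[1],0]; print(L,proj(c,L))
    for th in (0,.1,.2,.3):
        e=np.array([R.from_euler('z',p[2]).apply(A.apply(np.array([-.048,0,.008])+.017*k*np.array([np.cos(th),-np.sin(th),0]))+[.039,0,.114])+[p[0],p[1],0] for k in(-1,1)])
        print(th,proj(c,e).round(1).tolist())
E
```

```text
[[114 115 140 141 130 151 147 149 138 122 114 114 115 114 114 115 116 113
  115 113 115 118 122 125 124 119  90  95 109 113 117]
 [139 142 140 136 117 113 116 115 116 114 111 116 134 137 129 106 105 107
  113 117 112 113 115 115 115 119 101  90  95  88 112]
 [141 129 114 116 115 113 128 167 179 180 175 168 169 154 120  78  75  77
   73 145 159 170 168 136 112 114 116 116 109  92  83]
 [117 113 113 113 158 174 159 165 157 156 157 157 155 161  85  82  77  76
  100 153 156 154 153 162 181 166 115 113 114 115 106]
 [113 116 115 138 158 158 156 156 158 156 155 157 154 116  80  77  76  80
  149 155 154 154 155 156 156 171 181 157 113 113 114]
 [113 110 116 152 155 156 154 155 155 157 156 157 156  84  77  78  77 101
  155 157 155 158 154 154 155 156 163 180 109 114 116]
 [117  79 106 156 156 156 156 156 156 155 158 157 136  79  77  76  82 153
  157 153 156 157 156 155 158 155 156 155 102 113 115]
 [118  88 114 157 155 156 155 156 157 157 157 153  76  80  78  81 112 156
  157 155 155 155 158 155 157 156 157 130 114 113 114]
 [114 112 115 140 155 153 155 156 156 156 155 142  77  79  73  81 15
[... 655 characters left out ...]
], [0.7, -0.2], [0.0, -0.2], [0.6, 0.0], [0.2, 2.9], [-0.5, 3.1], [-4.7, 0.5], [2.6, 0.3]]
[ 0.57377645 -0.00494159  0.09302155] [[320.20776465 173.78481821]]
0 [[320.1, 191.7], [320.3, 154.2]]
0.1 [[317.7, 191.6], [322.9, 154.3]]
0.2 [[315.4, 191.4], [325.5, 154.6]]
0.3 [[313.0, 191.0], [328.1, 155.1]]
[ 0.5784987  -0.00400265  0.19492477 -0.00152231] [[-0.9, -0.5], [1.5, -1.8], [-0.2, -0.5], [-0.3, 0.2], [0.5, -0.7], [0.1, -0.4], [0.7, 3.1], [-1.0, 3.4], [-5.0, 0.1], [2.8, -0.1]]
[ 0.57368374 -0.00495327  0.09302155] [[320.19788053 173.92135497]]
0 [[320.1, 191.9], [320.3, 154.3]]
0.1 [[317.7, 191.8], [322.9, 154.4]]
0.2 [[315.3, 191.5], [325.5, 154.7]]
0.3 [[313.0, 191.1], [328.1, 155.2]]
```

Request:
{"fn": "apply_moves", "kwargs": {
  "plan": "0 0 0 -0.25 0.47 -0.1 -1; 0 0 0 -0.49 0.94 -0.17 -1"
}}

```text
clock: 6.05
tool_pos: [0.5075, -0.0923, 0.2212]
tool_rot: [-0.0, 0.995, 0.099, -0.001]
ft_force: [0.7, -1.1, 0.3]
width: 1.0
grasp_force: 0.0
```

Request:
{"fn": "apply_moves", "kwargs": {
  "plan": "0 0 0 -0.25 0.47 -0.1 -1; 0 0 0 -0.49 0.94 -0.17 -1"
}}

```text
clock: 6.3
tool_pos: [0.4836, -0.1742, 0.2349]
tool_rot: [-0.0, 0.995, 0.098, -0.001]
ft_force: [0.8, -0.3, 0.0]
width: 1.002
grasp_force: 0.0
```

Request:
{"fn": "apply_moves", "kwargs": {
  "plan": "0 0 -0.03 -0.25 0.47 -0.1 -1; 0 0 -0.058 -0.49 0.94 -0.17 -1; 0 0 -0.058 -0.49 0.94 -0.17 -1; 0 0 -0.058 -0.49 0.94 -0.17 -1"
}}

```text
clock: 6.8
tool_pos: [0.4604, -0.2544, 0.2483]
tool_rot: [-0.0, 0.982, 0.187, -0.001]
ft_force: [-0.6, 0.6, 0.2]
width: 0.997
grasp_force: 0.0
```

```bash
python3 - <<'E'
from h import *
import pickle
c=cap("wrist"); s,r=state(); pickle.dump((c,s),open("w2.pkl","wb"))
im=c["color"][:,:,::-1]
cv2.imwrite("pics/w2.png",cv2.resize(im[230:430,220:420],None,fx=3,fy=3,interpolation=cv2.INTER_CUBIC))
E
```

```text
t6.85 p [ 0.4606 -0.254   0.2485] psi 0.378 z [-0.001  0.001 -1.   ] q [-0.131  0.11  -0.303 -0.    -1.16   2.08 ] F [-0.3  0.5 -0.1] w 1.0 g 0.0
```

View pics/w2.png

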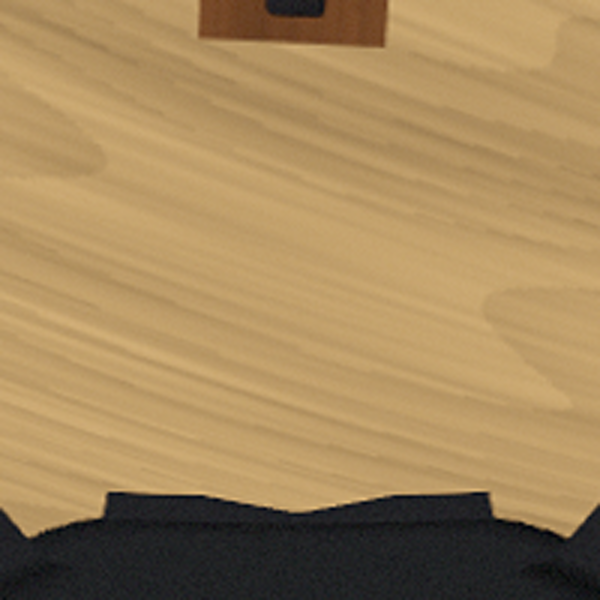

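The stand's front edge is at the top of this crop, about original (290,243), because the camera is tilted. I'll crop higher.

```bash
python3 - <<'E'
from h import *
import pickle
c,s=pickle.load(open("w2.pkl","rb"))
im=c["color"][:,:,::-1]
cv2.imwrite("pics/w3.png",cv2.resize(im[130:260,260:380],None,fx=4.5,fy=4.5,interpolation=cv2.INTER_CUBIC))
E
```

```text
(no output)
```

View pics/w3.png

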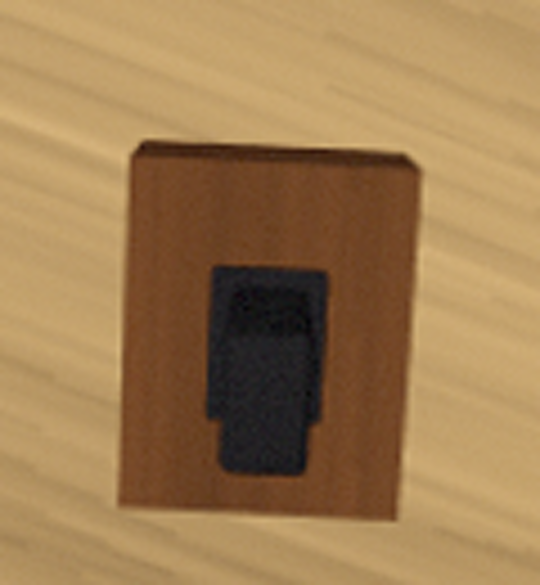

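Crop corners: stand top (133,155), (419,168), (397,520), (118,507). Shoulder far corners (212,267), (328,270). Handle top (222,335) to (305,474).

```bash
python3 - <<'E'
from h import *
import pickle
from scipy.optimize import least_squares
c,s=pickle.load(open("w2.pkl","rb"))
P=lambda *a: np.array(a,float)/4.5+[260,130]-.4
def fit(uv,X,z):
    X=np.array([(x,y,z) for x,y in X])
    f=lambda p: proj(c,R.from_euler('z',p[2]).apply(X)+[p[0],p[1],0])-uv
    r=least_squares(lambda p:f(p).ravel(),[.46,-.255,.38]); return r.x.round(4),f(r.x).round(1).tolist()
q=lambda a,b:[(a,b),(a,-b),(-a,-b),(-a,b)]
print("stand",fit(P((133,155),(419,168),(397,520),(118,507)),q(.0375,.03),.04))
print("shoulder",fit(P((212,267),(328,270),(318,425),(206,419)),q(.016,.012),.045))
print("handle",fit(P((221,335),(308,335),(305,474),(220,471)),q(.013,.008),.095))
E
```

```text
stand (array([ 0.4598, -0.2563,  0.3269]), [[-1.0, -0.1], [0.8, 0.3], [0.2, -0.0], [-0.1, -0.1]])
shoulder (array([ 0.4598, -0.2561,  0.3294]), [[-0.3, -0.2], [0.2, 0.4], [0.5, -0.2], [-0.4, -0.0]])
handle (array([ 0.4597, -0.2558,  0.3613]), [[-0.5, -0.8], [0.6, -0.5], [0.5, 0.5], [-0.6, 0.9]])
```

Request:
{"fn": "apply_moves", "kwargs": {
  "plan": "0 0 0.0153 -0.019 0.02 0.5 -1; 0 0 0.0153 -0.019 0.02 1 -1"
}}

```text
clock: 7.1
tool_pos: [0.4605, -0.2556, 0.1686]
tool_rot: [0.0, 0.986, 0.165, 0.001]
ft_force: [0.3, -0.1, -0.8]
width: 1.0
grasp_force: 0.0
```

Request:
{"fn": "apply_moves", "kwargs": {
  "plan": "0 0 0 0 0 0.5 -1; 0 0 0 0 0 1 -1; 0 0 0 0 0 1 -1; 0 0 0 0 0 1 -1"
}}

```text
clock: 7.6
tool_pos: [0.4611, -0.2563, 0.0906]
tool_rot: [0.0, 0.986, 0.165, 0.0]
ft_force: [0.6, 0.6, 0.4]
width: 0.998
grasp_force: 0.0
```

```bash
python3 - <<'E'
from h import *
go([.4598,-.256,.064],tool(.33))
E
```

```text
t7.60 p [ 0.4611 -0.2563  0.0906] psi 0.3318 z [ 0.001 -0.001 -1.   ] q [-1.350e-01  2.710e-01 -5.080e-01  1.000e-03 -7.910e-01  2.037e+00] F [0.6 0.6 0.4] w 0.998 g 0.0
w [ 0.0003 -0.0002  0.0006] d [-0.014 -0.01   0.333]
```

Request:
{"fn": "apply_moves", "kwargs": {
  "plan": "0 0 0 -0.014 -0.01 0.33 -1; 0 0 0 -0.014 -0.01 0.33 -0.5; 0 0 0 -0.014 -0.01 0.33 0.3; 0 0 0 -0.014 -0.01 0.33 1; 0 0 0 -0.014 -0.01 0.33 1; 0 0 0 -0.014 -0.01 0.33 1; 0 0 0 -0.014 -0.01 0.33 1; 0 0 0 -0.014 -0.01 0.33 1"
}}

```text
clock: 8.6
tool_pos: [0.4594, -0.2563, 0.0641]
tool_rot: [0.0, 0.986, 0.165, 0.001]
ft_force: [-1.6, 0.8, 7.0]
width: 0.181
grasp_force: 59.0
```

```bash
python3 - <<'E'
from h import *
state()
E
```

```text
t8.60 p [ 0.4594 -0.2563  0.0641] psi 0.3309 z [ 0.001 -0.    -1.   ] q [-0.136  0.305 -0.538  0.    -0.726  2.037] F [-1.6  0.8  7. ] w 0.181 g 59.005481600761414
```

The key is gripped (width 15 mm, 59 N). I'll lift it and compute the lock approach.

Request:
{"fn": "apply_moves", "kwargs": {
  "plan": "0 0 0 0 0 -0.3 1; 0 0 0 0 0 -0.65 1; 0 0 0 0 0 -1 1"
}}

```text
clock: 8.98
tool_pos: [0.4586, -0.2562, 0.144]
tool_rot: [-0.0, 0.986, 0.164, -0.0]
ft_force: [-0.0, 0.1, -1.5]
width: 0.18
grasp_force: 58.4
```

Request:
{"fn": "apply_moves", "kwargs": {
  "plan": "0 0 0 0 0 -0.5 1; 0 0 0 0 0 -1 1; 0 0 0 0 0 -1 1"
}}

```text
clock: 9.35
tool_pos: [0.4604, -0.2567, 0.2267]
tool_rot: [0.001, 0.986, 0.165, 0.003]
ft_force: [-0.3, 0.1, -1.2]
width: 0.182
grasp_force: 58.5
```

```bash
cat >> h.py <<'E'
YAW=.195; HM=(R.from_euler('z',YAW)*R.from_euler('y',-np.deg2rad(35))); N=HM.apply([0,0,1]); M0=np.array([.5735,-.0055,.093])
def lockpose(phi,h,off=0,k=.052,M=M0):
    """tool pose with key tip h above slot mouth, key x along slot at phi"""
    x=HM.apply([np.cos(phi),-np.sin(phi),0]); z=-N
    return M+N*(h+k)+off, R.from_matrix(np.c_[x,np.cross(z,x),z])
E
python3 - <<'E'
from h import *
go(*lockpose(.19,.04)); print(lockpose(.19,.04)[0])
E
```

```text
t9.35 p [ 0.4604 -0.2567  0.2267] psi 0.3309 z [ 0.006 -0.002 -1.   ] q [-1.360e-01  1.230e-01 -3.400e-01  1.000e-03 -1.101e+00  2.037e+00] F [-0.3  0.1 -1.2] w 0.182 g 58.46793293952942
w [0.0061 0.1933 0.1008] d [ 1.7   -2.603  0.729]
[ 0.52173106 -0.01572487  0.16836199]
```

Request:
{"fn": "apply_moves", "kwargs": {
  "plan": "0 0 0 0.28 -0.43 0 1; 0 0 0 0.56 -0.87 0 1"
}}

```text
clock: 9.6
tool_pos: [0.4781, -0.1751, 0.2224]
tool_rot: [-0.0, 0.987, 0.164, -0.0]
ft_force: [0.1, 0.9, -0.6]
width: 0.182
grasp_force: 58.6
```

Request:
{"fn": "apply_moves", "kwargs": {
  "plan": "0 0 0 0.28 -0.43 0 1; 0 0 0 0.56 -0.87 0 1"
}}

```text
clock: 9.85
tool_pos: [0.498, -0.0942, 0.2224]
tool_rot: [-0.0, 0.986, 0.164, -0.001]
ft_force: [0.3, -0.1, -1.1]
width: 0.179
grasp_force: 58.6
```

Request:
{"fn": "apply_moves", "kwargs": {
  "plan": "0 0 0 0.28 -0.43 0 1; 0 0 0 0.56 -0.87 0 1"
}}

```text
clock: 10.1
tool_pos: [0.5178, -0.0138, 0.2224]
tool_rot: [-0.0, 0.986, 0.164, -0.001]
ft_force: [-0.3, -0.3, -0.2]
width: 0.176
grasp_force: 58.6
```

Request:
{"fn": "apply_moves", "kwargs": {
  "plan": "0.0015 0.048 0.025 0 0 0 1; 0.003 0.097 0.05 0 0 0 1; 0.0045 0.145 0.075 0 0 0 1; 0.006 0.193 0.1 0 0 0 1; 0.006 0.193 0.1 0 0 0 1; 0.006 0.193 0.1 0 0 0 1"
}}

```text
clock: 10.85
tool_pos: [0.5157, -0.0161, 0.2212]
tool_rot: [-0.057, 0.955, 0.003, 0.29]
ft_force: [0.3, 0.0, -0.8]
width: 0.179
grasp_force: 58.6
```

```bash
python3 - <<'E'
from h import *
go(*lockpose(.19,.03))
E
```

```text
t10.85 p [ 0.5157 -0.0161  0.2212] psi -0.0328 z [ 0.554  0.112 -0.825] q [ 0.369 -0.194 -1.002  0.522 -0.194  0.724] F [ 0.3  0.  -0.8] w 0.179 g 58.61250579357147
w [-0.0001  0.0032  0.0003] d [-0.303  0.069  0.711]
```

```bash
cat >> h.py <<'E'
def lp(phi,h,tilt=30,M=M0,k=.052,psi=None):
    """key tip h above the mouth along N; tool axis leaning tilt deg"""
    B=R.from_euler('z',YAW)*R.from_euler('y',-np.deg2rad(tilt)); x=B.apply([np.cos(phi),-np.sin(phi),0]); z=-B.apply([0,0,1])
    return M+N*h-z*k, R.from_matrix(np.c_[x,np.cross(z,x),z])
E
python3 - <<'E'
from h import *
go(*lp(.19,.02))
E
```

```text
t10.85 p [ 0.5157 -0.0161  0.2212] psi -0.0328 z [ 0.554  0.112 -0.825] q [ 0.369 -0.194 -1.002  0.522 -0.194  0.724] F [ 0.3  0.  -0.8] w 0.179 g 58.61250579357147
w [-0.0053 -0.0241  0.0004] d [-0.246  0.059  0.838]
```

Request:
{"fn": "apply_moves", "kwargs": {
  "plan": "-0.005 -0.024 0 -0.12 0.03 0.2 1; -0.005 -0.024 0 -0.25 0.06 0.5 1; -0.005 -0.024 0 -0.25 0.06 0.84 1; -0.005 -0.024 0 -0.25 0.06 0.84 1; -0.005 -0.024 0 -0.25 0.06 0.84 1"
}}

```text
clock: 11.48
tool_pos: [0.5408, -0.0143, 0.1599]
tool_rot: [-0.052, 0.966, 0.003, 0.252]
ft_force: [-0.8, 0.3, -0.2]
width: 0.179
grasp_force: 58.7
```

```bash
python3 - <<'E'
from h import *
import pickle
go(*lp(.19,.01))
c=cap("wrist"); s=read_state(); pickle.dump((c,s),open("w4.pkl","wb"))
im=c["color"][:,:,::-1].copy()
r=rot(s["tool_rot"]); z=r.apply([0,0,1]); tip=s["tool_pos"]+.052*z
print("tip",tip,proj(c,tip), "mouth",proj(c,M0), "collar/lock edges", proj(c,[M0+HM.apply([.017*a,.017*b,0]) for a,b in((1,0),(-1,0),(0,1),(0,-1))]).round(1).tolist())
print("tip corners",proj(c,[tip+r.apply([a*.009,b*.002,0]) for a,b in((1,1),(1,-1),(-1,-1),(-1,1))]).round(1).tolist())
cv2.imwrite("pics/w4.png",cv2.resize(im[180:380,220:420],None,fx=3,fy=3,interpolation=cv2.INTER_CUBIC))
E
```

```text
t11.47 p [ 0.5408 -0.0143  0.1599] psi -0.0226 z [ 0.487  0.102 -0.867] q [ 0.297 -0.024 -1.014  0.623 -0.076  0.671] F [-0.8  0.3 -0.2] w 0.179 g 58.66536498069763
w [-0.0017  0.0013  0.0001] d [-0.066 -0.016  0.162]
tip [ 0.56619592 -0.0086326   0.11534684] [[314.00208019 264.95784778]] mouth [[313.41163253 258.19227765]] collar/lock edges [[307.7, 231.9], [318.8, 282.9], [285.5, 263.1], [341.7, 253.1]]
tip corners [[317.8, 248.8], [310.1, 248.8], [310.4, 280.6], [317.8, 280.6]]
```

View pics/w4.png

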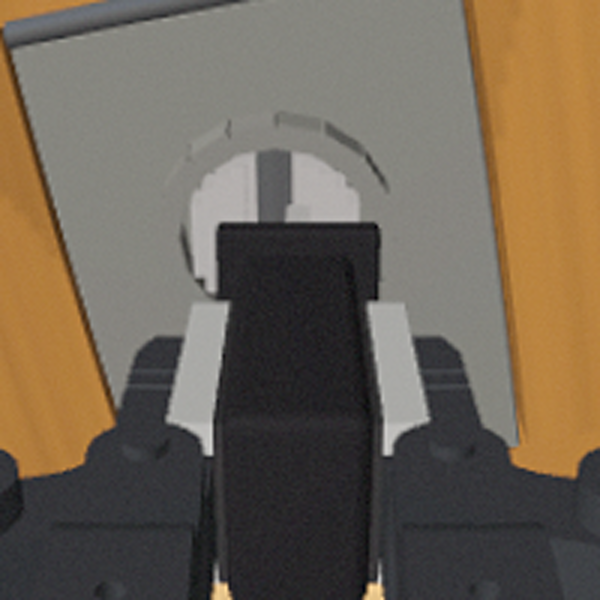

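The view shows the slot centreline at crop x≈275 and the key's blade at ≈298, so the key sits 4.6 mm too far towards tool +y; the angle is already aligned. Joints 3 and 5 are near their limits, so I'll lean less (24°), which the slot's play allows.

```bash
cat >> h.py <<'E'
_p,_r=lp(.19,0); M1=M0-.0046*_r.apply([0,1,0])
E
python3 - <<'E'
from h import *
print(M1)
for t in (24,): go(*lp(.19,.02,t,M1))
E
```

```text
[ 0.57336282 -0.00092261  0.09343438]
t11.53 p [ 0.5408 -0.014   0.1604] psi -0.0225 z [ 0.488  0.103 -0.867] q [ 0.297 -0.025 -1.014  0.623 -0.076  0.671] F [-0.6 -0.  -0.4] w 0.181 g 58.665180802345276
w [-0.0082 -0.0318  0.0003] d [-0.015 -0.08   0.046]
```

Request:
{"fn": "apply_moves", "kwargs": {
  "plan": "-0.008 -0.032 0 -0.015 -0.08 0.04 1; -0.008 -0.032 0 -0.015 -0.08 0.04 1; -0.008 -0.032 0 -0.015 -0.08 0.04 1"
}}

```text
clock: 11.9
tool_pos: [0.5418, -0.0053, 0.1586]
tool_rot: [-0.041, 0.978, 0.004, 0.205]
ft_force: [0.1, 0.2, -0.4]
width: 0.179
grasp_force: 58.6
```

```bash
python3 - <<'E'
from h import *
go(*lp(.19,.008,24,M1))
c=cap("wrist")
g=cv2.cvtColor(c["color"],cv2.COLOR_RGB2GRAY).astype(int)
print(g[222:262:3,276:366:2])
E
```

```text
t11.90 p [ 0.5418 -0.0053  0.1586] psi -0.0104 z [ 0.4    0.082 -0.913] q [ 0.398  0.009 -0.821  0.243 -0.336  0.968] F [ 0.1  0.2 -0.4] w 0.179 g 58.64610314369202
w [-0.0011 -0.0004  0.0006] d [0.016 0.02  0.158]
[[134 134 135 134 134 136 133 135 143 134 144 136 133 135 134 133 134 133
  156 161 170 133  95  95  94  90  92 144 175 167 163 147 131 134 133 134
  133 136 129 120  86 133 136 134 134]
 [132 132 136 135 136 134 134 144 144 136 136 135 134 132 134 140 167 181
  180 180 178 140  94  97  93  92  93 145 178 176 178 180 183 161 134 133
  134 134 133 136 119  85 135 133 133]
 [135 136 133 133 134 134 145 141 135 132 132 134 132 154 179 180 180 178
  178 179 179 139  92  94  94  92  91 146 179 175 178 179 179 180 179 179
  143 134 133 132 134 116  83 138 132]
 [135 136 133 133 136 137 143 133 133 135 133 131 167 178 179 178 178 178
  177 179 179 142  97  96  94  93  92 146 178 172 179 177 177 178 177 180
  174 131 133 134 135 133 118 106 134]
 [133 136 134 134 134 137 135 133 135 133 135 176 179 178 178 179 179 177
  177 179 179 142  94  97  92  93  94 148 180 172 177 179 177 1
[... 1033 characters left out ...]
0 182 182 182 182 181 181
  182 181 165 164 165 161  91  94  93 158 181 176 182 182 183 180 181 180
  178 180 174 127 130 133 135 133 133]
 [134 136 134 133 134 134 134 137  88  30  30  26  28  25  29  27  29  30
   23  29  29  31  30  21  30  33  30  28  31  26  30  29  24  25  31 170
  180 179 169 127 133 136 134 133 133]
 [136 131 135 132 136 133 134 136  53  47  45  43  43  44  43  43  47  44
   41  43  43  44  45  42  43  45  42  44  42  41  42  44  42  47  42  70
  180 178 169 130 134 134 133 133 134]
 [134 134 134 135 134 135 133 136  55  38  40  43  41  41  40  42  46  44
   43  37  44  38  41  43  42  47  44  37  40  39  44  42  41  42  44  52
  177 169 159 132 132 135 134 133 133]]
```

Now the slot is at col 324.6 and the blade at 319.5, so I'll shift +3 mm along tool y and descend.

Request:
{"fn": "apply_moves", "kwargs": {
  "plan": "0 0 0 0.015 0.038 0.08 1; 0 0 0 0.015 0.038 0.16 1; 0 0 0 0.01 0.038 0.16 1"
}}

```text
clock: 12.32
tool_pos: [0.546, -0.0097, 0.1443]
tool_rot: [-0.04, 0.978, 0.003, 0.203]
ft_force: [-1.3, -0.0, -0.5]
width: 0.18
grasp_force: 58.6
```

```bash
python3 - <<'E'
from h import *
go(*lp(.19,0.0,24,M1))
c=cap("wrist")
g=cv2.cvtColor(c["color"],cv2.COLOR_RGB2GRAY).astype(int)
print(g[225:255:3,290:350:2])
E
```

```text
t12.32 p [ 0.546  -0.0097  0.1443] psi -0.0113 z [ 0.396  0.079 -0.915] q [ 0.382  0.04  -0.834  0.257 -0.296  0.964] F [-1.3 -0.  -0.5] w 0.18 g 58.64613890647888
w [-0.0001  0.0009  0.0003] d [ 0.059 -0.053  0.076]
[[136 138 136 135 137 158 170 186 170  94  97  98  92  94  94 164 187 184
  177 150 137 136 137 136 137 136 138 131 120  84]
 [136 137 137 184 184 183 176 183 166  97  98  98  96  94  91 163 182 183
  183 182 184 179 131 136 135 135 137 138 138 105]
 [165 178 183 183 181 183 183 181 180  99  98  96  94  94  92 165 181 177
  183 181 182 182 183 182 159 139 137 136 135 138]
 [183 181 182 182 181 181 180 180 187  99  97  95  94  95  94 162 183 177
  181 182 182 181 181 182 182 144 134 135 137 137]
 [183 181 182 182 181 182 183 181 187  98  97 100  96  93  92 162 182 176
  181 180 181 182 181 181 180 183 182 136 136 136]
 [181 182 181 181 180 183 179 182 187  94  99  96  96  93  92 162 180 176
  181 184 181 182 182 182 181 183 184 158 135 138]
 [183 183 182 180 180 182 181 180 187  97  97  99  95  92  95 161 183 176
  184 181 182 182 182 181 182 181 181 175 134 137]
 [183 182 181 182 182 181 181 182 186 102 100  97  95  95  92 161 182 176
  180 182 180 182 179 183 181 181 181 163 134 132]
 [180 182 182 182 181 182 174 181 185 104  97  98  95 165 162 167 169 177
  179 181 181 180 181 181 181 180 183 161 134 134]
 [183 183 184 183 185 184 183 185 189 103 100  98  99 169 169 168 170 179
  186 185 185 184 185 186 184 184 185 164 131 133]]
```

Request:
{"fn": "apply_moves", "kwargs": {
  "plan": "0 0 0 0.04 -0.045 0.03 1; 0 0 0 0.04 -0.045 0.03 1; 0 0 0 0.04 -0.045 0.03 1; 0 0 0 0.04 -0.045 0.03 1"
}}

```text
clock: 12.88
tool_pos: [0.5504, -0.0052, 0.1449]
tool_rot: [-0.04, 0.978, 0.003, 0.204]
ft_force: [0.2, 0.3, -1.5]
width: 0.183
grasp_force: 58.6
```

```bash
python3 - <<'E'
from h import *
go(*lp(.19,0.0,24,M1))
c=cap("wrist")
g=cv2.cvtColor(c["color"],cv2.COLOR_RGB2GRAY).astype(int)
print(g[225:258:4,290:350:2])
E
```

```text
t12.88 p [ 0.5504 -0.0052  0.1449] psi -0.0109 z [ 0.398  0.08  -0.914] q [ 0.387  0.046 -0.83   0.266 -0.293  0.951] F [ 0.2  0.3 -1.5] w 0.183 g 58.64594221115112
w [-0.0004  0.0004  0.0004] d [0.006 0.002 0.056]
[[135 134 140 151 154 151 154 130 145 139 138 136 135 136 137 135 137 135
  136 136 135 136 137 135 132 131  94  96  94 106]
 [132 152 151 151 148 139 133 136 138 134 136 136 136 135 137 136 136 136
  136 135 135 135 136 137 136 137 135 138 125  98]
 [136 148 137 136 136 134 137 136 134 143 147 158 170 106  97  97  94  90
   95 146 175 163 156 150 133 137 136 136 137 137]
 [138 137 136 137 136 135 144 185 182 181 181 180 182  98 101  96  93  90
   94 152 180 180 182 181 183 182 168 132 136 138]
 [135 134 136 148 183 182 181 182 182 180 180 181 180  98  97  97  95  91
   93 152 182 179 180 181 183 180 181 180 184 148]
 [136 134 166 183 180 182 180 180 181 181 179 179 181  99  96  95  97  93
   95 155 182 181 182 181 181 180 180 181 181 181]
 [133 185 182 179 180 181 180 179 181 181 180 179 182 164 163 162 157  92
   94 153 180 176 182 179 181 180 182 179 180 181]
 [132 181 173 172 175 175 175 175 175 176 176 176 172 160 160 162 154  87
   87 151 176 170 174 174 175 174 177 172 182 181]
 [131  72  44  47  44  47  47  46  49  47  47  50  46  47  44  47  49  49
   45  48  49  47  45  48  47  48  47  47 103 182]]
```

Request:
{"fn": "apply_moves", "kwargs": {
  "plan": "0 0 0 0.005 0.016 0.02 1; 0 0 0 0.005 0.016 0.04 1; 0 0 0 0.005 0.016 0.06 1; 0 0 0 0.01 0.016 0.08 1; 0 0 0 0.01 0.016 0.08 1"
}}

```text
clock: 13.55
tool_pos: [0.5537, -0.006, 0.1389]
tool_rot: [-0.04, 0.978, 0.003, 0.203]
ft_force: [-0.5, -0.1, -0.6]
width: 0.181
grasp_force: 58.6
```

```bash
python3 - <<'E'
from h import *
go(*lp(.19,-0.005,24,M1))
c=cap("wrist")
g=cv2.cvtColor(c["color"],cv2.COLOR_RGB2GRAY).astype(int)
print(g[228:258:4,296:350:2])
E
```

```text
t13.55 p [ 0.5537 -0.006   0.1389] psi -0.0109 z [ 0.398  0.08  -0.914] q [ 0.38   0.061 -0.834  0.274 -0.274  0.948] F [-0.5 -0.1 -0.6] w 0.181 g 58.64595651626587
w [-0.0004  0.0005  0.0004] d [ 0.01  -0.017  0.034]
[[154 151 156 114 145 146 148 145 145 140 137 138 124 136 138 133 131 127
  127 128 128 126  93  98  97 135 136]
 [152 146 140 124 137 135 140 137 140 137 137 137 137 138 137 136 137 137
  137 137 135 139 133 109  99  98  96]
 [137 139 138 137 136 138 135 134 136 141 141 141 127 142 139 137 134 136
  133 137 138 137 138 135 137 140 118]
 [137 139 136 142 174 185 183 183 169  96 100  96  92  96  93 168 183 182
  183 184 171 142 136 137 136 135 138]
 [148 183 183 182 185 182 181 181 169  97 101  94  94  98  96 168 181 180
  182 182 183 185 185 182 144 138 138]
 [182 182 182 181 182 182 182 182 169  99 145 144 144 141  93 174 182 181
  181 181 182 182 182 181 184 178 141]
 [186 185 184 183 185 184 184 184 171 103 169 168 168 164  90 176 185 180
  184 186 187 185 184 185 185 182 184]
 [ 38  39  33  34  38  38  43  34  37  36  37  35  41  39  43  43  41  38
   40  35  34  39  41  40  39 105 183]]
```

Centred: slot at 319.3, blade at 319. I'll descend into the slot.

Request:
{"fn": "apply_moves", "kwargs": {
  "plan": "0 0 0 0.005 0 0.02 1; 0 0 0 0.005 0 0.04 1; 0 0 0 0.01 0 0.06 1; 0 0 0 0.01 0 0.06 1"
}}

```text
clock: 14.1
tool_pos: [0.556, -0.0059, 0.1362]
tool_rot: [-0.04, 0.978, 0.003, 0.204]
ft_force: [-15.3, 0.2, 19.3]
width: 0.18
grasp_force: 62.3
```

Request:
{"fn": "apply_moves", "kwargs": {
  "plan": "0 0 0 0 0 0.02 1; 0 0 0 0.005 0 0.04 1; 0 0 0 0.005 0 0.04 1"
}}

```text
clock: 14.48
tool_pos: [0.5578, -0.0059, 0.1355]
tool_rot: [-0.04, 0.978, 0.003, 0.205]
ft_force: [-34.8, 0.3, 44.3]
width: 0.18
grasp_force: 66.5
```

```bash
python3 - <<'E'
from h import *
go(*lp(.19,-0.005,24,M1))
E
```

```text
t14.47 p [ 0.5578 -0.0059  0.1355] psi -0.0116 z [ 0.401  0.08  -0.912] q [ 0.375  0.072 -0.84   0.293 -0.253  0.933] F [-34.8   0.3  44.3] w 0.18 g 66.502286195755
w [-0.0005 -0.0008  0.0003] d [-0.02  -0.02  -0.025]
```

Contact is on the slot floor: the tip lands 48 mm from the hinge and 2 mm above the hinge line, as the geometry says it should. I'll back off slightly and turn.

Request:
{"fn": "apply_moves", "kwargs": {
  "plan": "0 0 0 -0.02 0 -0.035 1; 0 0 0.05 -0.02 0 -0.035 1; 0 0 0.1 -0.02 0 -0.035 1; 0 0 0.15 -0.02 0 -0.035 1; 0 0 0.2 -0.02 0 -0.035 1; 0 0 0.2 -0.02 0 -0.035 1"
}}

```text
clock: 15.22
tool_pos: [0.556, -0.0052, 0.1356]
tool_rot: [-0.102, 0.931, -0.3, 0.182]
ft_force: [-9.8, 2.0, 13.2]
width: 0.181
grasp_force: 61.0
```

```bash
python3 - <<'E'
from h import *
s,r=state(); print(s["ft_torque"], "tip",s["tool_pos"]+.052*r.apply([0,0,1]), "rot vs seat", (lp(.19,0,24,M1)[1].inv()*r).as_rotvec())
c=cap("wrist")
im=c["color"][:,:,::-1]
cv2.imwrite("pics/w5.png",cv2.resize(im[150:350,220:420],None,fx=3,fy=3,interpolation=cv2.INTER_CUBIC))
E
```

```text
t15.22 p [ 0.556  -0.0052  0.1356] psi -0.6687 z [ 0.4    0.081 -0.913] q [ 0.378  0.069 -0.841  0.29  -0.256  0.303] F [-9.8  2.  13.2] w 0.181 g 61.01469397544861
[0.82248947 2.50090762 0.59707777] tip [ 0.57676141 -0.00098868  0.08813445] rot vs seat [2.48909441e-03 4.27146828e-04 6.28864028e-01]
```

View pics/w5.png

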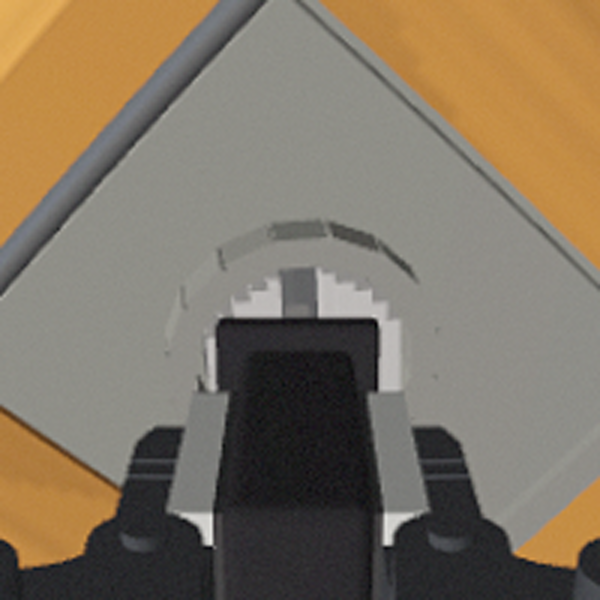

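The slot is following the blade: it stays vertical at crop x≈298 while the hatch has rotated in view. I'll keep turning.

Request:
{"fn": "apply_moves", "kwargs": {
  "plan": "0 0 0.05 0 0 0 1; 0 0 0.1 0 0 0 1; 0 0 0.15 0 0 0 1; 0 0 0.2 0 0 0 1; 0 0 0.24 0 0 0 1; 0 0 0.27 0 0 0 1; 0 0 0.27 0 0 0 1; 0 0 0.27 0 0 0 1"
}}

```text
clock: 16.27
tool_pos: [0.5557, -0.0055, 0.135]
tool_rot: [-0.167, 0.726, -0.656, 0.124]
ft_force: [-5.9, -0.5, 8.4]
width: 0.176
grasp_force: 59.9
```

```bash
cat > chk.py <<'E'
from h import *
s,r=state(); z=r.apply([0,0,1]); print("Tz",s["ft_torque"]@z, "tip",s["tool_pos"]+.052*z, "phi tool", .19+(lp(.19,0,24,M1)[1].inv()*r).as_rotvec()[2])
E
python3 chk.py
```

```text
t16.27 p [ 0.5557 -0.0055  0.135 ] psi -1.4613 z [ 0.399  0.08  -0.913] q [ 0.378  0.07  -0.842  0.29  -0.256 -0.543] F [-5.9 -0.5  8.4] w 0.176 g 59.9491149187088
Tz -0.062210726067375696 tip [ 0.5764444  -0.00129237  0.08746388] phi tool 1.6651230115227473
```

Request:
{"fn": "apply_moves", "kwargs": {
  "plan": "0 0 0.02 0 0 0 1; 0 0 0.04 0 0 0 1; 0 0 0.04 0 0 0 1; 0 0 0.04 0 0 0 1"
}}

```text
clock: 16.77
tool_pos: [0.5558, -0.0055, 0.135]
tool_rot: [0.175, -0.683, 0.7, -0.113]
ft_force: [-5.4, -0.5, 6.9]
width: 0.181
grasp_force: 60.0
```

```bash
python3 chk.py
```

```text
t16.77 p [ 0.5558 -0.0055  0.135 ] psi -1.5764 z [ 0.399  0.08  -0.913] q [ 0.378  0.07  -0.842  0.29  -0.256 -0.668] F [-5.4 -0.5  6.9] w 0.181 g 59.99971926212311
Tz -0.0915020188258602 tip [ 0.57650465 -0.00127261  0.08752282] phi tool 1.7905454257308981
```

Request:
{"fn": "apply_moves", "kwargs": {
  "plan": "0 0 0.015 0 0 0 1; 0 0 0.03 0 0 0 1; 0 0 0.03 0 0 0 1"
}}

```text
clock: 17.15
tool_pos: [0.5558, -0.0053, 0.1351]
tool_rot: [0.18, -0.649, 0.731, -0.105]
ft_force: [-6.3, 0.9, 8.6]
width: 0.181
grasp_force: 60.2
```

```bash
python3 chk.py; python3 - <<'E'
from h import *
c=cap("wrist")
im=c["color"][:,:,::-1]
cv2.imwrite("pics/w6.png",cv2.resize(im[150:350,220:420],None,fx=3,fy=3,interpolation=cv2.INTER_CUBIC))
E
```

```text
t17.15 p [ 0.5558 -0.0053  0.1351] psi -1.6635 z [ 0.399  0.081 -0.913] q [ 0.378  0.07  -0.842  0.29  -0.256 -0.763] F [-6.3  0.9  8.6] w 0.181 g 60.197471380233765
Tz -0.27541582655746044 tip [ 0.57653174 -0.00109238  0.08758662] phi tool 1.884812946644695
```

View pics/w6.png

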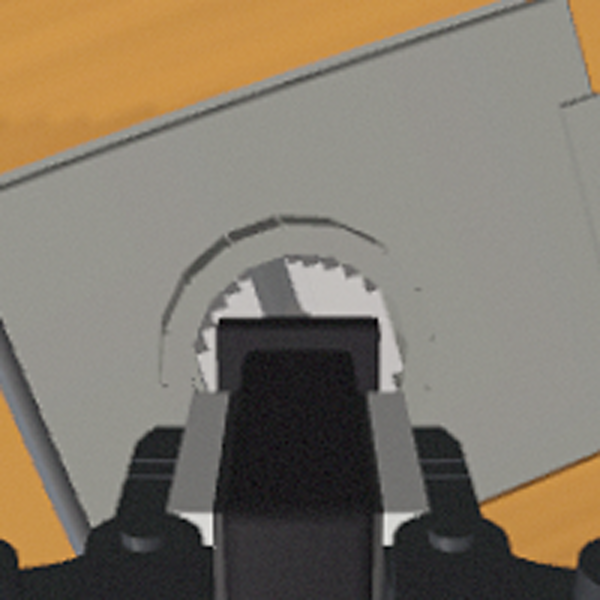

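The slot is now square to the hatch's long edge and the torque has risen to 0.28 N m, so the lock is at its stop. I'll unwind the play and withdraw along the lock axis.

```bash
python3 - <<'E'
from h import *
s,r=state(); r2=r*R.from_rotvec([0,0,-.25])
print("N in tool",r.inv().apply(N)*.04/.08, "after unwinding", r2.inv().apply(N)*.5)
E
```

```text
t17.20 p [ 0.5558 -0.0053  0.1351] psi -1.663 z [ 0.399  0.081 -0.913] q [ 0.378  0.07  -0.842  0.29  -0.256 -0.762] F [-6.3  0.9  8.3] w 0.179 g 60.20062029361725
N in tool [ 0.02851547  0.09075655 -0.4908667 ] after unwinding [ 0.00517546  0.09498999 -0.4908667 ]
```

Request:
{"fn": "apply_moves", "kwargs": {
  "plan": "0 0 -0.04 0 0 0 1; 0 0 -0.08 0 0 0 1; 0 0 -0.08 0 0 0 1"
}}

```text
clock: 17.58
tool_pos: [0.5555, -0.0057, 0.1348]
tool_rot: [-0.165, 0.736, -0.644, 0.126]
ft_force: [-4.7, -1.1, 6.9]
width: 0.185
grasp_force: 59.9
```

```bash
python3 chk.py; python3 -c "
from h import *
s,r=state(); print(r.inv().apply(N))"
```

```text
t17.57 p [ 0.5555 -0.0057  0.1348] psi -1.4313 z [ 0.399  0.08  -0.914] q [ 0.377  0.07  -0.842  0.29  -0.256 -0.509] F [-4.7 -1.1  6.9] w 0.185 g 59.9184376001358
Tz -0.038428060463133615 tip [ 0.57623133 -0.0015019   0.08730462] phi tool 1.632183939261809
t17.57 p [ 0.5555 -0.0057  0.1348] psi -1.4313 z [ 0.399  0.08  -0.914] q [ 0.377  0.07  -0.842  0.29  -0.256 -0.509] F [-4.7 -1.1  6.9] w 0.185 g 59.9184376001358
[ 0.01033589  0.19069753 -0.98159443]
```

Request:
{"fn": "apply_moves", "kwargs": {
  "plan": "0 0 0 0.001 0.02 -0.1 1; 0 0 0 0.002 0.04 -0.2 1; 0 0 0 0.004 0.08 -0.4 1; 0 0 0 0.006 0.12 -0.61 1; 0 0 0 0.006 0.12 -0.61 1"
}}

```text
clock: 18.2
tool_pos: [0.5274, -0.0108, 0.1764]
tool_rot: [-0.166, 0.736, -0.644, 0.126]
ft_force: [-0.3, 0.4, -1.0]
width: 0.178
grasp_force: 58.7
```

```bash
python3 - <<'E'
from h import *
go([.52,-.012,.225],tool(.331))
c=cap("wrist"); g=cv2.cvtColor(c["color"],cv2.COLOR_RGB2GRAY).astype(int)
print(g[228:262:4,290:350:2])
E
```

```text
t18.20 p [ 0.5274 -0.0108  0.1764] psi -1.4326 z [ 0.4    0.081 -0.913] q [ 0.404 -0.043 -0.811  0.215 -0.398 -0.453] F [-0.3  0.4 -1. ] w 0.178 g 58.693286776542664
w [-0.1046 -0.1114 -0.554 ] d [-0.015 -0.161 -0.593]
[[187 186 186 185 161  98  99  98  97 155 186 184 184 186 185 185 185 186
  158 146 147 141 142 142 141 140 141 141 138 142]
 [186 185 186 187 187  98 100  96  98 135 185 184 186 186 185 185 187 186
  185 186 173 138 141 142 140 127 142 141 142 141]
 [186 185 186 187 189 106  98 100  96 113 187 184 185 185 186 186 186 186
  186 186 172 136 140 140 140 143 141 141 142 141]
 [186 187 187 187 189 121 101  96  97  92 186 185 183 185 185 186 186 186
  186 184 178 137 142 141 140 140 140 141 141 139]
 [186 186 185 187 187 137 101  98  93  94 178 185 184 184 185 185 187 185
  186 187 177 117 140 140 141 138 140 140 142 142]
 [184 187 187 185 186 150 102 100  96  96 170 186 184 186 186 186 185 183
  185 186 181 124 139 141 141 142 142 141 142 139]
 [185 185 185 184 187 159  98  99  97  99 161 187 185 105 100 101 124 188
  185 136 120 142 141 140 143 140 142 140 142 139]
 [186 166  25  30  31  31  26  26  18  27  27  35  33  27  25  28  26  37
   36  28  27  32  27  28  22  26  28  28 133 140]
 [188  68  45  45  43  44  45  41  43  45  39  47  44  40  41  41  41  49
   44  39  42  46  43  42  45  38  40  46  41 142]]
```

Request:
{"fn": "apply_moves", "kwargs": {
  "plan": "0 0 0 -0.01 -0.08 -0.3 1; -0.01 -0.011 -0.055 -0.015 -0.16 -0.59 1; -0.021 -0.022 -0.11 -0.015 -0.16 -0.59 1; -0.031 -0.033 -0.166 -0.015 -0.16 -0.59 1; -0.042 -0.045 -0.222 -0.015 -0.16 -0.59 1; -0.052 -0.056 -0.277 -0.015 -0.16 -0.59 1; -0.063 -0.067 -0.332 -0.015 -0.16 -0.59 1; -0.073 -0.078 -0.388 -0.015 -0.16 -0.59 1"
}}

```text
clock: 19.25
tool_pos: [0.5202, -0.0125, 0.2223]
tool_rot: [-0.055, 0.993, -0.093, 0.041]
ft_force: [-0.3, -0.2, 0.1]
width: 0.178
grasp_force: 58.6
```

```bash
python3 - <<'E'
from h import *
go([.52,-.012,.225],tool(.331))
E
```

```text
t19.25 p [ 0.5202 -0.0125  0.2223] psi -0.1907 z [ 0.092  0.102 -0.991] q [ 0.3    0.068 -0.386 -0.084 -1.     1.126] F [-0.3 -0.2  0.1] w 0.178 g 58.5677307844162
w [-0.0308 -0.0319 -0.1644] d [-0.001 -0.009 -0.034]
```

Request:
{"fn": "apply_moves", "kwargs": {
  "plan": "-0.01 -0.01 -0.055 0 -0.01 -0.03 1; -0.02 -0.021 -0.11 0 -0.01 -0.03 1; -0.031 -0.032 -0.164 0 -0.01 -0.03 1; -0.031 -0.032 -0.164 0 -0.01 -0.03 1; -0.031 -0.032 -0.164 0 -0.01 -0.03 1"
}}

```text
clock: 19.88
tool_pos: [0.5198, -0.0116, 0.2251]
tool_rot: [-0.001, 0.987, 0.16, 0.001]
ft_force: [0.1, -0.9, 0.1]
width: 0.176
grasp_force: 58.6
```

Request:
{"fn": "apply_moves", "kwargs": {
  "plan": "0 0 0 -0.28 0.44 0 1; 0 0 0 -0.57 0.88 0 1"
}}

```text
clock: 20.12
tool_pos: [0.4988, -0.0937, 0.2256]
tool_rot: [-0.001, 0.987, 0.161, 0.001]
ft_force: [0.5, -0.4, -0.0]
width: 0.181
grasp_force: 58.7
```

Request:
{"fn": "apply_moves", "kwargs": {
  "plan": "0 0 0 -0.28 0.44 0 1; 0 0 0 -0.57 0.88 0 1"
}}

```text
clock: 20.38
tool_pos: [0.4778, -0.1756, 0.2257]
tool_rot: [-0.001, 0.987, 0.16, 0.002]
ft_force: [0.1, 0.3, -0.4]
width: 0.182
grasp_force: 58.7
```

Request:
{"fn": "apply_moves", "kwargs": {
  "plan": "0 0 0 -0.28 0.44 0 1; 0 0 0 -0.57 0.88 0 1; 0 0 0 -0.57 0.88 0 1; 0 0 0 -0.57 0.88 0 1"
}}

```text
clock: 20.88
tool_pos: [0.4573, -0.2557, 0.2254]
tool_rot: [-0.0, 0.987, 0.16, 0.001]
ft_force: [0.4, -0.4, -0.7]
width: 0.177
grasp_force: 58.8
```

```bash
python3 - <<'E'
from h import *
go([.4594,-.2563,.12],tool(.331))
E
```

```text
t20.88 p [ 0.4573 -0.2557  0.2254] psi 0.3216 z [ 0.002  0.001 -1.   ] q [-1.360e-01  1.210e-01 -3.440e-01 -2.000e-03 -1.103e+00  2.029e+00] F [ 0.4 -0.4 -0.7] w 0.177 g 58.77602398395538
w [-0.0001 -0.0009 -0.003 ] d [0.018 0.016 1.318]
```

Request:
{"fn": "apply_moves", "kwargs": {
  "plan": "0 -0.001 -0.003 0.018 0.016 0.5 1; 0 -0.001 -0.003 0.018 0.016 1 1; 0 -0.001 -0.003 0.018 0.016 1 1"
}}

```text
clock: 21.25
tool_pos: [0.4578, -0.2549, 0.1431]
tool_rot: [-0.001, 0.986, 0.166, -0.003]
ft_force: [-1.0, 0.2, -0.3]
width: 0.181
grasp_force: 58.7
```

Request:
{"fn": "apply_moves", "kwargs": {
  "plan": "0 0 0 0 0 0.3 1; 0 0 0 0 0 0.3 1; 0 0 0 0 0 0.3 1"
}}

```text
clock: 21.62
tool_pos: [0.4606, -0.2562, 0.1232]
tool_rot: [0.0, 0.986, 0.167, 0.0]
ft_force: [-0.1, -0.1, 0.4]
width: 0.18
grasp_force: 58.7
```

```bash
python3 - <<'E'
from h import *
go([.4594,-.2563,.1],tool(.331))
c=cap("wrist"); g=cv2.cvtColor(c["color"],cv2.COLOR_RGB2GRAY).astype(int)
print(g[180:262:6,270:370:3])
E
```

```text
t21.62 p [ 0.4606 -0.2562  0.1232] psi 0.3346 z [ 0.001 -0.001 -1.   ] q [-1.350e-01  2.290e-01 -4.730e-01  1.000e-03 -8.680e-01  2.039e+00] F [-0.1 -0.1  0.4] w 0.18 g 58.736733198165894
w [ 0.0003 -0.0002  0.0012] d [-0.014 -0.004  0.29 ]
[[174  57  56  58  53  58  56  58  59  61  62  58  63  53  59  57  59  61
   59  62  58  56  54  58  56  53  59  56  54  54  88 191 188 187]
 [ 66  65  58  60  56  59  59  59  59  56  60  63  59  61  58  67  67  62
   59  65  62  65  65  57  56  59  60  61  63  59  61  56 136 178]
 [ 96  93  92  94  90  89  92  90  90  83  84  91  90  88  89  84  88  95
   92  91  91  93  92  90  83  83  87  88  89  95  93  96  85 189]
 [ 94  90  93  94  93  90  91  92  88  87  84  88  88  90  90  87  89  93
   92  92  90  93  91  90  92  91  87  90  89  94  94  92  83 183]
 [ 97  94  91  94  92  87  90  87  88  84  85  87  88  89  87  86  90  90
   94  91  89  91  95  89  87  87  90  90  90  90  93  91 111 180]
 [ 95  94  91  95  90  87  90  88  88  85  86  85  89  87  87  85  89  91
   90  90  92  91  91  91  90  88  88  90  91  92  91  94 144 194]
 [ 98  92  89
[... 415 characters left out ...]
  96  88  94  89  88  89  90  86  84  83  89  59 162 180 181 182 184
   77  89  86  92  91  93  90  88  91  86  91  91  93  92 183 187]
 [ 93  94  90  94  90  89  90  89  88  86  80  87  61 160 177 177 177 178
   75  90  90  93  92  90  90  87  90  88  91  94  95  94 186 188]
 [ 97  96  87  94  93  87  90  88  85  84  83  86  63 141 161 161 161 160
   78  88  88  94  95  87  94  97  92  90  90  93  93  89 179 179]
 [ 97  96  91  95  91  88  87  88  88  83  81  85  68  59  61 134 129 131
   81  91  90  91  92  90  90  98  87  88  90  93  92  94 183 185]
 [ 96  97  88  93  91  89  89  70  38  34  37  33  28  36  39  36  34  31
   35  36  36  34  34  31  36  13  94  92  93  91  92  99 181 181]]
```

```bash
python3 - <<'E'
from h import *
c=cap("wrist"); g=cv2.cvtColor(c["color"],cv2.COLOR_RGB2GRAY).astype(int)
print(g[222:258:2,300:332])
s,r=state()
def loc(u,v,z): return r.inv().apply(onz(c,[u,v],z)[0]-s["tool_pos"])*1e3
zt=s["tool_pos"][2]-.052
print("blade far edge L/R (tool mm)",loc(315,250,zt),loc(324,250,zt))
print("slot far corners",loc(305,227,.04),loc(325.5,227,.04))
print("pred centre slot from w2", r.inv().apply(np.array([.4598,-.2563,.04])-s["tool_pos"])*1e3)
E
```

```text
[[ 85  88  87  87  84  88  85  89  87  88  85  87  89  84  86  84  88  85
   87  89  91  92  88  91  93  87  89  91  89  91  89  90]
 [ 85  84  85  88  88  90  84  85  88  89  88  86  88  88  87  83  84  87
   84  89  88  94  95  90  90  91  90  88  90  90  88  93]
 [ 83  84  89  90  86  87  87  87  88  88  86  85  87  87  84  85  84  81
   86  88  89  92  91  90  90  91  88  91  88  88  89  88]
 [ 84  84  90  88  84  89  63  58  46 111 126 127 127 126 124  94  96  98
  101 104 106 107 112 111  85  80  90  89  89  90  88  89]
 [ 85  86  86  87  89  89  57  46  26 169 186 184 184 183 184 182 183 183
  182 182 183 183 176 119  74  84  86  87  90  89  92  89]
 [ 82  88  87  85  90  88  60  43  25 165 185 184 182 184 180 183 182 183
  184 181 181 184 175 117  76  82  89  88  87  90  94  91]
 [ 83  87  86  91  87  85  59  44  25 163 180 179 178 182 182 181 184 183
  184 183 184 185 177 118  75  84  88  90  87  87  90  87]
 [ 83  83  86  85  87  90  53  46  26 160 178 178 176 176 176 177 178 180
  180 182 182 184 177 119  76  86  88  90  88  88  90  90]
 [ 84  85  85  87  87  87  54  45  2
[... 1035 characters left out ...]
84  84  86  88  87  66  45  41  57  60  60  58  56  67 133 128 130
  127 129 131 132 115  57  88  89  88  88  90  87  87  90]
 [ 27  24  26  27  19  24  28  30  29  27  30  21  20  17  22  30  30  32
   24  27  24  33  28  27  23  22  27  27  22  26  30  26]]
t21.73 p [ 0.4604 -0.2562  0.123 ] psi 0.3343 z [ 0.001 -0.001 -1.   ] q [-1.35e-01  2.29e-01 -4.74e-01  1.00e-03 -8.67e-01  2.04e+00] F [-0.6  0.  -0.3] w 0.184 g 58.736811876297
blade far edge L/R (tool mm) [ 7.87886134 -0.07036416 52.00668157] [ 7.87623554  4.62763169 52.01138651]
slot far corners [11.99848427 -6.36805354 82.97109132] [11.99117848  5.90948882 82.98338664]
pred centre slot from w2 [-0.66915305 -0.22547085 82.96646219]
```

Request:
{"fn": "apply_moves", "kwargs": {
  "plan": "0 0 0 0.014 -0.03 0.05 1; 0 0 0 0.014 -0.03 0.1 1; 0 0 0 0.014 -0.03 0.1 1; 0 0 0 0.014 -0.03 0.1 1"
}}

```text
clock: 22.22
tool_pos: [0.4598, -0.2535, 0.1134]
tool_rot: [-0.0, 0.986, 0.166, -0.001]
ft_force: [0.7, -0.2, -0.1]
width: 0.184
grasp_force: 58.7
```

```bash
python3 - <<'E'
from h import *
c=cap("wrist"); g=cv2.cvtColor(c["color"],cv2.COLOR_RGB2GRAY).astype(int)
print(g[216:258:3,300:336]); state()
E
```

```text
[[ 85  84  86  85  85  86  85  87  87  86  88  88  89  89  89  87  91  86
   85  83  88  82  85  88  89  88  89  92  92  91  91  89  90  89  86  89]
 [ 84  85  85  84  84  82  85  86  90  88  89  86  87  86  89  89  85  86
   88  85  84  86  85  89  89  91  91  93  92  90  90  91  89  90  88  90]
 [ 84  84  82  82  88  85  86  89  90  88  88  86  87  88  88  86  89  87
   83  83  82  84  85  87  94  89  91  90  93  94  89  92  88  86  90  92]
 [ 86  83  81  83  83  86  87  87  88  86  87  85  86  90  87  91  85  86
   86  83  86  83  86  85  91  90  94  92  94  91  89  91  89  87  91  89]
 [ 86  82  83  82  87  82  86  89  89  86  88  89  88  86  88  85  85  88
   86  85  84  87  87  89  88  90  93  91  89  90  93  91  90  90  89  85]
 [ 84  86  85  85  86  80  87  89  87  89  88  80  79  81  78  78  76  75
   77  76  75  74  77  80  80  85  84  85  83  83  87  89  89  89  86  90]
 [ 83  81  86  86  87  86  86  89  85  87  75  43  80 145 191 187 186 185
  185 185 184 185 182 183 183 184 187 149  88  70  84  85  91  90  90  90]
 [ 85  84  82  81  84  83  86  85  86  86  76  51  76 137
[... 450 characters left out ...]
3 178 176 175
  177 177 177 174 178 177 176 177 182 128  65  71  85  84  88  86  89  89]
 [ 83  85  84  84  86  83  85  86  85  90  75  47  74 140 188 182 181 181
  182 180 180 181 179 180 180 181 184 127  67  77  91  90  90  89  92  89]
 [ 85  85  81  84  83  84  86  89  87  89  75  55  44  46  67 133 129 127
  126 127 130 127 120  49  56  55  58  48  58  80  90  87  91  87  90  88]
 [ 55  52  49  55  55  53  50  54  55  56  49  41  40  33  44  78  78  80
   78  78  75  81  70  38  45  43  40  38  36  49  57  56  55  55  56  59]]
t22.27 p [ 0.4598 -0.2536  0.1134] psi 0.334 z [-0.001 -0.    -1.   ] q [-0.13   0.239 -0.487  0.    -0.846  2.034] F [ 0.4  0.1 -1.1] w 0.179 g 58.736799359321594
```

Request:
{"fn": "apply_moves", "kwargs": {
  "plan": "0 0 0 0 0.005 0.15 1; 0 0 0 0 0.005 0.3 1; 0 0 0 0 0.005 0.4 1; 0 0 0 0 0.005 0.4 1; 0 0 0 0 0.005 0.4 1"
}}

```text
clock: 22.9
tool_pos: [0.46, -0.2539, 0.0815]
tool_rot: [0.0, 0.986, 0.166, -0.001]
ft_force: [0.3, -0.6, -1.2]
width: 0.179
grasp_force: 58.7
```

Request:
{"fn": "apply_moves", "kwargs": {
  "plan": "0 0 0 0 0 0.06 1; 0 0 0 0 0 0.12 1; 0 0 0 0 0 0.12 1; 0 0 0 0 0 0.12 1"
}}

```text
clock: 23.4
tool_pos: [0.4599, -0.2539, 0.0718]
tool_rot: [-0.0, 0.986, 0.166, -0.001]
ft_force: [0.1, 0.0, -0.8]
width: 0.177
grasp_force: 58.7
```

```bash
python3 - <<'E'
from h import *
state()
E
```

```text
t23.40 p [ 0.4599 -0.2539  0.0718] psi 0.334 z [-0.001 -0.    -1.   ] q [-0.131  0.295 -0.53   0.    -0.747  2.035] F [ 0.1  0.  -0.8] w 0.177 g 58.73704969882965
```

Tip is about 20 mm into the block's slot with no force. I'll lower it until the shoulder touches.

Request:
{"fn": "apply_moves", "kwargs": {
  "plan": "0 0 0 0 0 0.04 1; 0 0 0 0 0 0.08 1; 0 0 0 0 0 0.08 1; 0 0 0 0 0 0.08 1"
}}

```text
clock: 23.9
tool_pos: [0.4598, -0.2539, 0.0654]
tool_rot: [-0.0, 0.986, 0.166, -0.001]
ft_force: [0.2, -0.3, -0.3]
width: 0.178
grasp_force: 58.7
```

Request:
{"fn": "apply_moves", "kwargs": {
  "plan": "0 0 0 0 0 0.01 1; 0 0 0 0 0 0.02 1; 0 0 0 0 0 0.02 1"
}}

```text
clock: 24.28
tool_pos: [0.4599, -0.2539, 0.0639]
tool_rot: [-0.0, 0.986, 0.166, -0.0]
ft_force: [-0.1, -0.4, -0.3]
width: 0.176
grasp_force: 59.1
```

Request:
{"fn": "apply_moves", "kwargs": {
  "plan": "0 0 0 0 0 0.01 1; 0 0 0 0 0 0.02 1; 0 0 0 0 0 0.02 1"
}}

```text
clock: 24.65
tool_pos: [0.4599, -0.254, 0.0637]
tool_rot: [0.0, 0.986, 0.167, -0.0]
ft_force: [-5.1, 3.5, 16.9]
width: 0.18
grasp_force: 61.4
```

Request:
{"fn": "apply_moves", "kwargs": {
  "plan": "0 0 0 0 0 -0.005 0.6; 0 0 0 0 0 -0.005 0.2; 0 0 0 0 0 -0.005 -0.3; 0 0 0 0 0 -0.005 -1; 0 0 0 0 0 -0.005 -1; 0 0 0 0 0 -0.005 -1; 0 0 0 0 0 -0.005 -1"
}}

```text
clock: 25.52
tool_pos: [0.4599, -0.2539, 0.0626]
tool_rot: [-0.0, 0.986, 0.166, -0.001]
ft_force: [-0.4, -0.1, 0.6]
width: 1.004
grasp_force: 0.0
```

Request:
{"fn": "apply_moves", "kwargs": {
  "plan": "0 0 0 0 0 -0.3 -1; 0 0 0 0 0 -0.6 -1; 0 0 0 0 0 -1 -1"
}}

```text
clock: 25.9
tool_pos: [0.4594, -0.2538, 0.1429]
tool_rot: [-0.0, 0.986, 0.166, -0.001]
ft_force: [-0.1, 0.0, -0.0]
width: 1.003
grasp_force: 0.0
```

Request:
{"fn": "apply_moves", "kwargs": {
  "plan": "0 0 0 0 0 -0.5 -1; 0 0 0 0 0 -1 -1; 0 0 0 0 0 -1 -1; 0 0 0 0 0 -1 -1"
}}

```text
clock: 26.4
tool_pos: [0.4596, -0.2537, 0.2222]
tool_rot: [-0.0, 0.986, 0.166, -0.001]
ft_force: [-0.7, -0.7, -0.8]
width: 0.999
grasp_force: 0.0
```

```bash
python3 - <<'E'
from h import *
c=cap("wrist"); s,r=state()
# dark mask near the stand: compare with the first picture's geometry
g=cv2.cvtColor(c["color"],cv2.COLOR_RGB2GRAY)
uv=proj(c,[.4598,-.2563,.07])[0]; print(uv)
u,v=uv.round().astype(int); sub=g[v-50:v+50,u-50:u+50]; ys,xs=np.where(sub<62)
print("dark bbox",xs.min()+u-50,xs.max()+u-50,ys.min()+v-50,ys.max()+v-50,len(xs))
for z,a,b in((.045,.016,.012),(.095,.013,.008)):
    P=np.array([(.4598,-.2563,0)+R.from_euler('z',.33).apply([i*a,j*b,z]) for i,j in((1,1),(1,-1),(-1,-1),(-1,1))]); print(proj(c,P).round(1).tolist())
E
```

```text
t26.45 p [ 0.4594 -0.2537  0.2217] psi 0.3337 z [-0.002  0.001 -1.   ] q [-0.13   0.128 -0.346 -0.    -1.1    2.035] F [-0.3  0.3 -0.3] w 1.0 g 0.0
[319.88003095 219.46567921]
dark bbox 306 334 193 244 1374
[[305.7, 193.9], [334.2, 194.0], [333.7, 230.5], [305.9, 230.4]]
[[308.8, 210.2], [331.2, 210.3], [330.8, 245.0], [308.9, 244.9]]
```

The key's silhouette matches the fully-down, upright prediction within a pixel. Next I'll check the hatch by returning to the earlier view pose and comparing with that picture numerically.

Request:
{"fn": "apply_moves", "kwargs": {
  "plan": "0 0 0.022 -0.2 -0.47 0 -1; 0 0 0.044 -0.1 -0.97 0 -1; 0 0 0.044 -0.1 -0.97 0 -1"
}}

```text
clock: 26.82
tool_pos: [0.426, -0.1816, 0.2218]
tool_rot: [-0.0, 0.995, 0.099, -0.001]
ft_force: [1.1, -0.0, -0.2]
width: 1.001
grasp_force: 0.0
```

Request:
{"fn": "apply_moves", "kwargs": {
  "plan": "0 0 0 0.3 -0.47 0 -1; 0 0 0 0.55 -0.95 0 -1; 0 0 0 0.55 -0.95 0 -1"
}}

```text
clock: 27.2
tool_pos: [0.456, -0.0986, 0.2217]
tool_rot: [0.0, 0.995, 0.099, -0.001]
ft_force: [-1.0, -1.1, 0.3]
width: 1.002
grasp_force: 0.0
```

```bash
python3 - <<'E'
from h import *
go([.5325,-.0101,.2096],tool(.196))
E
```

```text
t27.20 p [ 0.456  -0.0986  0.2217] psi 0.1991 z [-0.003 -0.    -1.   ] q [ 0.211  0.027 -0.458 -0.    -1.088  1.559] F [-1.  -1.1  0.3] w 1.002 g 0.0
w [-0.0001  0.0009  0.001 ] d [ 1.157 -0.895  0.148]
```

Request:
{"fn": "apply_moves", "kwargs": {
  "plan": "0 0 0.001 0.5 -0.45 0.07 -1; 0 0 0.001 1 -0.89 0.15 -1; 0 0 0.001 1 -0.89 0.15 -1"
}}

```text
clock: 27.58
tool_pos: [0.5213, -0.0135, 0.2086]
tool_rot: [0.0, 0.995, 0.097, -0.002]
ft_force: [-0.9, 0.6, -0.5]
width: 1.0
grasp_force: 0.0
```

Request:
{"fn": "apply_moves", "kwargs": {
  "plan": "0 0 0 0.15 0 0 -1; 0 0 0 0.15 0 0 -1; 0 0 0 0.15 0 0 -1"
}}

```text
clock: 27.95
tool_pos: [0.5315, -0.0132, 0.2105]
tool_rot: [-0.0, 0.995, 0.096, -0.001]
ft_force: [0.0, -0.7, 0.2]
width: 1.003
grasp_force: 0.0
```

```bash
python3 - <<'E'
from h import *
import pickle
c1,s1=pickle.load(open("w1.pkl","rb")); c=cap("wrist"); state(); print("then",s1["tool_pos"])
G=lambda c:cv2.cvtColor(c["color"],cv2.COLOR_RGB2GRAY)
a,b=G(c1),G(c)
for n,(x0,x1,y0,y1) in dict(ridge=(160,480,45,95),hatchtop=(235,405,98,125),lip=(255,390,205,255),lipL=(255,300,200,240),base=(205,255,225,255)).items():
    r=cv2.matchTemplate(b[y0-15:y1+15,x0-15:x1+15],a[y0:y1,x0:x1],cv2.TM_CCOEFF_NORMED); _,m,_,l=cv2.minMaxLoc(r); print(n,l[0]-15,l[1]-15,round(m,3))
print(b[160:190:4,290:352:2])
E
```

```text
t28.00 p [ 0.5314 -0.0131  0.2106] psi 0.1916 z [-0.001  0.    -1.   ] q [ 0.344  0.148 -0.349 -0.    -1.075  1.418] F [-0.6 -0.2  0.3] w 1.0 g 0.0
then [ 0.5325401  -0.01010243  0.20956134]
ridge -4 -6 0.961
hatchtop -6 -6 0.858
lip -4 -4 0.987
lipL -4 -4 0.837
base -3 -3 0.988
[[137 181 147 147 148 148 149 147 146 148 148 149 150 149 147 146 150 149
  148 147 151 148 147 173 184 125 108 112 108  72  99]
 [135 148 149 149 149 148 150 149 149 149 150 148 148 150 150 150 149 149
  148 150 149 151 149 147 151 123 108 111 110 106  92]
 [109 155 154 154 157 157 159 161 160 159 161 164 162 161 163 165 164 161
  162 161 161 158 161 159 159 110 107 110 110 110 108]
 [ 83 185 177 180 178 180 181 178 179 178 179 179 180 180 179 180 181 180
  180 181 178 180 180 180 183 115 107 107 110 110 108]
 [ 69 148 166 165 164 166 166 165 165 166 165 166 166 166 168 165 166 165
  166 165 165 165 165 165 136 118 112 109 107 111 108]
 [ 99  99 149 148 147 148 148 147 148 146 147 149 148 148 148 149 147 148
  149 148 148 147 147 150 124 108 110 110 109 109 108]
 [110 107 104 138 140 149 149 148 147 148 148 148 150 150 149 150 146 150
  149 148 148 144 144 113 109 108 108 108 106 106 109]
 [110 108 109 110 109 113 115 137 151 149 150 147 148 149 149 148 149 150
  148 131 115 109 106 110 110 110 109 107 108 108 107]]
```

Relative to the radio body the lip hasn't moved, so the hatch is shut, and the slot lies exactly crosswise, so the lock is at its stop. Handing in.

```bash
python3 -c "
from rig import job_done
print(job_done())"
```

```text
the job is handed in; nothing more can be done
None
```

The job is handed in at about 28 s: by my own camera checks the hatch is shut, the lock is turned a full quarter turn to its stop, the key is back upright and fully down in its block, and the kettle, jar and saucer were not touched; the hand-in call returned no verdict.

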